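# Steady the rocking stand and roll down its laminate

## Robot

A 6-joint arm with a two-finger parallel gripper is mounted at the origin on the work surface. World frame = base frame: x ahead of the robot, y to its left, z up, the work surface at z = 0. Lengths are in m, angles in rad, forces in N, time in s.
With the tool pointing down it reaches from about 0.35 to 0.975 m from the base axis. Payload 7.1 kg.
Tool frame: the origin (TCP) lies at the very end of the fingers, on their centre line; the grasp point (between the pads) lies 19 mm behind it (robot.pinch_z is the distance from the TCP to the grasp point, in m); z points along the fingers, y is the direction in which the jaws open and shut (so a half turn about z gives the same grasp; the last joint's range is limited). The gripper opens to 88 mm and grips with 3 to 60 N. Pads are 20 mm wide; open, the fingers measure 115 mm over their backs; the gripper's body (75 mm by 178 mm) begins 61 mm behind the grasp point.
Start: joints at [1.253, 0.423, 1.63, -0, 1.089, -0.019], TCP at [0.184, 0.597, 0.201] pointing down, gripper open.
Joint ranges: [-3, 3], [-0.9, 2.11], [0.09, 2.58], [-1.31, 4.45], [0.11, 2.69], [-2.54, 2.54]. Speed limits (rad/s): [2.39, 2.39, 3.01, 3.14, 3.14, 3.14].

## Interface

Orientations are given as a 3x3 rotation matrix whose columns are the frame's x, y, z axes.
In Python, from station import readout, camera, robot gives the robot as it stands.
- The arm moves only by the tool servo_tool, never from a script. Its argument "motion" is a list of rows, each an object of numbers: "dx", "dy", "dz": the shift along the tool's x, y, z in m; "ax", "ay", "az": the turn, a rotation vector about the tool's x, y, z in rad; "jaw": the closure, from 0 (fully open) to 1 (shut). In form: [{"dx": .., "dy": .., "dz": .., "ax": .., "ay": .., "az": .., "jaw": ..}, ...]. A call has 1 to 8 rows; each row shifts and turns the commanded pose from where the row before left it, along the tool's axes as they then stand; what a row does not reach is not made up. A row lasts 1/10 s, in which the tool goes at most 50 mm and 8.59 degrees, less where a joint would pass 70% of its speed; a pose out of reach is approached as far as the arm can. A call with a gripper value outside its range is refused whole. The fingers move at their own pace and stop on an object; "force" is the grip in N (left out, the last holds). Time passes only in rows, so rows that do not move let the fingers close. It gives the time, the measured TCP pose, the force and the opening at its end, in the units of the state.
- readout.sense(): the state, without advancing time (a new reading comes with each control period).
- camera(name): name is "side" or "top" or "wrist"; returns a dict with "pixels" (420x560x3 uint8, red, green, blue), "vertical_fov" (degrees; the focal length in pixels is half the picture's height over the tangent of half this angle, whatever the lens; pixels are square), "cx", "cy" (the principal point, pixels), "k1" (the pictures are not rectified: a ray, as slopes to the right and down, at radius r is drawn at 1 + k1 r^2 times it, then the intrinsics apply), "R" (3x3) and "t" (3): a world point X has camera coordinates R X + t. Camera axes: x right, y down, z forward; pixel columns grow to the right and rows downward; lengths in m; the calibration is good to about 2 mm. A picture is of the moment at which its call begins. There is no depth.
- robot.hand_in(): hands the job in, once; it reports no verdict.
The state is a dict: "time_s": time; "joints": joint angles; "joint_velocities": joint speeds; "effort": joint torques, N m; "ee_pos": TCP position; "ee_rot": TCP orientation; "force": force on the tool from outside, world axes, zero at the start; "wrist_torque": the same for the moment, N m; "finger_gap": finger opening in m.
Only numpy, scipy, OpenCV 4.12 (cv2) and the standard library are available. Lean on these libraries where they do the work, as an engineer would, in place of code of your own. Each camera call takes 0.05 s, during which the arm holds its last target.

## Task

The small four-legged stand on the round board rocks because one of its legs is short: turn it on the board until the short foot rests on the little steel levelling block and the stand sits level and steady on all four feet, and let go of it. Then take the hand roller by its handle and roll the laminate on the stand's top down firmly, from the open end right along to the end stop, with the wheel square to the strip and in the middle of it. Put the roller back upright on the two rails of its rest and leave the stand steady; do not disturb the jar, screwdriver or offcut.

Things in the scene. Friction and masses are not known exactly. Their poses are not given: they have to be found in the camera images.
- stand: loose stand, 0.9 kg. Wooden top 190 (x) x 64 (y) x 20 mm, grey laminate on it at z = 80 mm. Four dark splayed legs near the ends (|x| over 60 mm), rubber feet 14 mm wide at x +-75, y +-45 mm; the one at +75, +45 is 8 mm shorter than the other three. Origin: centre of the plane of the three long feet. Steel block under x 20..70 mm; at first it leans 0.1 rad onto the short foot
- stand_top (a point): middle of the stand's top, on the laminate surface; axes as the stand. The strip is 60 mm wide (y). A wooden end stop, 8 mm proud, crosses the +x end (its face at x = +85 mm); the open end is at x = -95 mm
- short_foot (a point): centre of the underside of the stand's short foot
- base: fixed round plywood board, 280 mm across, 12 mm thick; origin under its centre. With the stand centred on it, axes along the board's, the short foot is exactly over the levelling block. From the start this takes a turn of 0.7 to 1.4 rad anticlockwise from above and up to 10 mm of shift in x and y; no long foot sweeps over the block on that way
- packer: steel levelling block fixed on the round board, 36 x 36 mm, 8 mm high (top 20 mm above the bench), centred 75 mm along the board's x and 45 mm along its y; origin under its centre
- packer_top (a point): centre of the levelling block's top face
- roller: hand roller, about 0.45 kg, held upright: a square upright wooden handle, 28 x 28 mm, on an aluminium cross plate 50 (x) x 124 (y) x 8 mm, and under the plate a sprung rubber wheel. Origin: centre of the plate's underside; z up. The handle stands from z = +8 to +83 mm. It rolls along its own x
- handle (a point): centre of the roller's handle at a good gripping height, 53 mm above the plate's underside
- wheel: the roller's rubber wheel, 40 mm diameter, 50 mm wide along the roller's y; turns freely. Its lowest point hangs 58 mm below the plate's underside; it springs up to 12 mm towards the plate, pushing with about 6 N at first and 12 N at the end of this travel
- axle (a point): centre of the wheel's axle, 38 mm below the plate's underside when unloaded; y along the axle; does not turn with the wheel
- rest: fixed rest of the roller: two upright wooden rails 60 (x) x 20 mm (y), tops 72 mm above the bench, centred at y = +-54 mm, 88 mm free between them; the ends of the roller's plate lie on the rails and the wheel hangs free between. Origin under its centre
- rest_seat (a point): centre of the rest, between the rails at the height of their tops; the roller's origin lies here when parked
- jar: glass jar with a steel lid, 68 mm across, 100 mm tall, origin under its centre; a bystander
- driver: screwdriver with a black handle lying on the bench, about 200 mm long; a bystander
- offcut: loose wood offcut 75 x 40 x 22 mm; a bystander
Not all that is in view belongs to the job. What is shaped like the rest but orange, purple or turquoise is not meant.

How it is judged:
On the way, in this order (a step that is already met when the one before it is completed fails the run):
1. the stand sits level with its short foot on the levelling block, at rest and let go (horizontal distance between short_foot and packer_top below 0.015 m and angle between stand's own z axis and vertical below 0.035 rad and contact force between stand and packer above 0.2 N and height (world z) of stand below 0.016 m and linear speed of stand below 0.02 m/s and angular speed of stand below 0.1 rad/s and contact force between stand and the fingers below 0.1 N), for 0.3 s.
2. the roller's wheel presses on the laminate (over 4 N) near the open end, more than 50 mm from the middle (contact force between wheel and stand above 4 N and horizontal distance between short_foot and packer_top below 0.015 m and angle between stand's own z axis and vertical below 0.035 rad and x of axle in the frame of stand below -0.05 m and y of axle in the frame of stand between -0.015 and 0.015 m and angle between the y axis of axle and the y axis of stand, either way round below 0.25 rad), for 0.05 s.
3. still pressing, it passes 15 to 40 mm before the middle (contact force between wheel and stand above 4 N and horizontal distance between short_foot and packer_top below 0.015 m and angle between stand's own z axis and vertical below 0.035 rad and x of axle in the frame of stand between -0.04 and -0.015 m and y of axle in the frame of stand between -0.015 and 0.015 m and angle between the y axis of axle and the y axis of stand, either way round below 0.25 rad), for 0.05 s.
4. still pressing, it passes the middle (contact force between wheel and stand above 4 N and horizontal distance between short_foot and packer_top below 0.015 m and angle between stand's own z axis and vertical below 0.035 rad and x of axle in the frame of stand between -0.012 and 0.012 m and y of axle in the frame of stand between -0.015 and 0.015 m and angle between the y axis of axle and the y axis of stand, either way round below 0.25 rad), for 0.05 s.
5. still pressing, it passes 15 to 40 mm after the middle (contact force between wheel and stand above 4 N and horizontal distance between short_foot and packer_top below 0.015 m and angle between stand's own z axis and vertical below 0.035 rad and x of axle in the frame of stand between 0.015 and 0.04 m and y of axle in the frame of stand between -0.015 and 0.015 m and angle between the y axis of axle and the y axis of stand, either way round below 0.25 rad), for 0.05 s.
6. still pressing, it comes near the end stop, more than 50 mm past the middle (contact force between wheel and stand above 4 N and horizontal distance between short_foot and packer_top below 0.015 m and angle between stand's own z axis and vertical below 0.035 rad and x of axle in the frame of stand above 0.05 m and y of axle in the frame of stand between -0.015 and 0.015 m and angle between the y axis of axle and the y axis of stand, either way round below 0.25 rad), for 0.05 s.
At the end, for the whole second after the job is handed in: the stand is still and level (2 degrees) on all four feet, short foot within 15 mm of the centre of the levelling block; the roller is upright and at rest on its rails, within 20 mm of its place; the strip was rolled before, open end to stop, with over 4 N, centred to 15 mm, square to 0.25 rad (horizontal distance between short_foot and packer_top below 0.015 m and angle between stand's own z axis and vertical below 0.035 rad and contact force between stand and packer above 0.2 N and height (world z) of stand below 0.016 m and linear speed of each of stand, roller below 0.02 m/s and angular speed of stand below 0.1 rad/s and distance between roller and rest_seat below 0.02 m and angle between roller's own z axis and vertical below 0.1 rad and contact force between roller and rest above 1 N); the robot touches nothing.
It fails at once if the jar is moved by more than 30 mm (distance of jar from where it was at the start of the episode above 0.03 m).
It fails at once if the driver is moved by more than 30 mm (distance of driver from where it was at the start of the episode above 0.03 m).
It fails at once if the offcut is moved by more than 30 mm (distance of offcut from where it was at the start of the episode above 0.03 m).
It also fails if it takes over 64 s, if anything falls off the work surface, if the arm or the gripper's body presses on something with over 40 N, if the wrist force passes 120 N, or if a joint passes its speed limit or range.

## Working session

There is one attempt and no reset: what is moved stays moved. The work goes in short steps, Python scripts to look and compute and a tool call to move; the robot and the scene stay as the last step left them, time stands still between calls to the robot, and variables do not carry over. Pictures are saved under pics/ and viewed, and the job is handed in when it is done.

Besides the shell and the picture viewer there is one more tool, called as name(argument=value, ...) on one line, values as JSON. servo_tool: Moves the arm, as the interface text tells. Its arguments: {"type":"object","properties":{"motion":{"type":"array","items":{"type":"object","properties":{"dx":{"type":"number"},"dy":{"type":"number"},"dz":{"type":"number"},"ax":{"type":"number"},"ay":{"type":"number"},"az":{"type":"number"},"jaw":{"type":"number"}}}},"force":{"type":"number"}},"required":["motion"]}

```bash
ls; mkdir -p pics; python3 - <<'E'
from station import readout,camera,robot
import cv2,numpy as np
for n in ["side","top","wrist"]:
    c=camera(n); cv2.imwrite(f"pics/a_{n}.png",c["pixels"][:,:,::-1])
    print(n,c["vertical_fov"],c["cx"],c["cy"],c["k1"],np.round(c["R"],3).tolist(),np.round(c["t"],3).tolist())
s=readout.sense();print(s)
E
```

```text
pics
side 53.72003914817578 274.8269907894624 217.03300782193034 -0.09943674480525057 [[0.805, -0.593, -0.005], [-0.459, -0.618, -0.638], [0.375, 0.516, -0.77]] [-0.498, 0.215, 1.361]
top 48.54974055612887 282.68876775501224 207.53667256317473 -0.006614171114995764 [[0.023, -1.0, 0.011], [-0.986, -0.024, -0.164], [0.164, -0.007, -0.986]] [-0.14, 0.522, 1.309]
wrist 58.2716183152262 282.9773812114496 211.31355703439638 -0.054886688216517265 [[0.294, 0.956, -0.002], [0.924, -0.283, 0.257], [0.245, -0.078, -0.966]] [-0.624, -0.031, 0.39]
{'time_s': 0.15, 'joints': array([ 1.25301421e+00,  4.23687687e-01,  1.63055741e+00, -1.47913733e-05,
        1.08856358e+00, -1.90132459e-02]), 'joint_velocities': array([ 0.00038404, -0.00174944, -0.00230796, -0.00202783,  0.00118576,
        0.00082064]), 'effort': array([ 1.28123087e-03, -5.44985962e+01, -2.73915964e+01,  6.43784227e-02,
        2.04316713e-02, -5.64344714e-05]), 'ee_pos': array([0.18380224, 0.59685964, 0.20074941]), 'ee_rot': array([[-9.55701608e-01,  2.94337055e-01, -3.67512289e-04],
       [ 2.94337285e-01,  9.55700905e-01, -1.15923715e-03],
       [ 1.00253782e-05, -1.21605738e-03, -9.99999261e-01]]), 'force': array([-0.57167836,  0.24829493,  0.37658529]), 'wrist_torque': array([0.03221666, 0.01414739, 0.00892821]), 'finger_gap': 0.08823260312217979}
```

View pics/a_side.png

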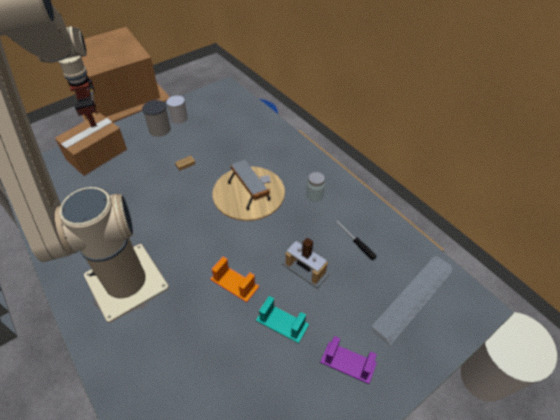

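View pics/a_top.png

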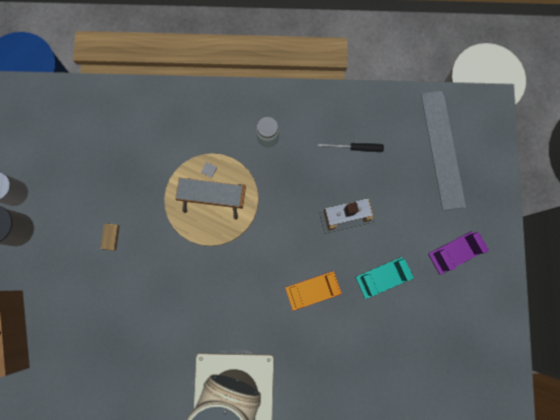

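View pics/a_wrist.png

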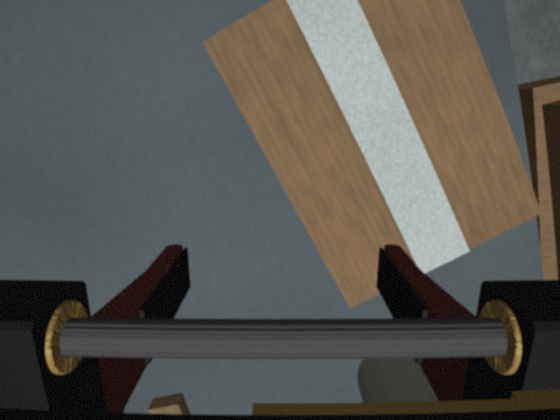

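```bash
cat > h.py <<'E'
from station import readout,camera,robot
import cv2,numpy as np
def K(c):
    f=210/np.tan(np.radians(c["vertical_fov"])/2); return np.array([[f,0,c["cx"]],[0,f,c["cy"]],[0,0,1]])
def rays(c,px):
    # returns centre, dirs ; radial-only first coefficient
    d=np.array([c["k1"],0,0,0,0.])
    p=cv2.undistortPointsIter(np.array(px,float).reshape(-1,1,2),K(c),d,None,None,(3,50,1e-10)).reshape(-1,2)
    R=np.array(c["R"]);t=np.array(c["t"])
    return -R.T@t, np.c_[p,np.ones(len(p))]@R
def onz(c,px,z):
    C,D=rays(c,px); return C+D*((z-C[2])/D[:,2])[:,None]
def proj(c,X):
    r,_=cv2.Rodrigues(np.array(c["R"]))
    return cv2.projectPoints(np.array(X,float).reshape(-1,1,3),r,np.array(c["t"],float),K(c),np.array([c["k1"],0,0,0,0.]))[0].reshape(-1,2)
def crop(c,x,y,w,h,s,name):
    im=c["pixels"][y:y+h,x:x+w,::-1]; cv2.imwrite("pics/"+name,cv2.resize(im,None,fx=s,fy=s,interpolation=cv2.INTER_CUBIC))
E
python3 - <<'E'
from h import *
c=camera("top"); crop(c,150,140,120,110,6,"b_stand.png"); crop(c,300,180,90,70,8,"b_roller.png")
c=camera("side"); crop(c,200,140,100,90,6,"b_sstand.png"); crop(c,270,225,80,70,8,"b_sroller.png")
E
```

```text
(no output)
```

View pics/b_stand.png

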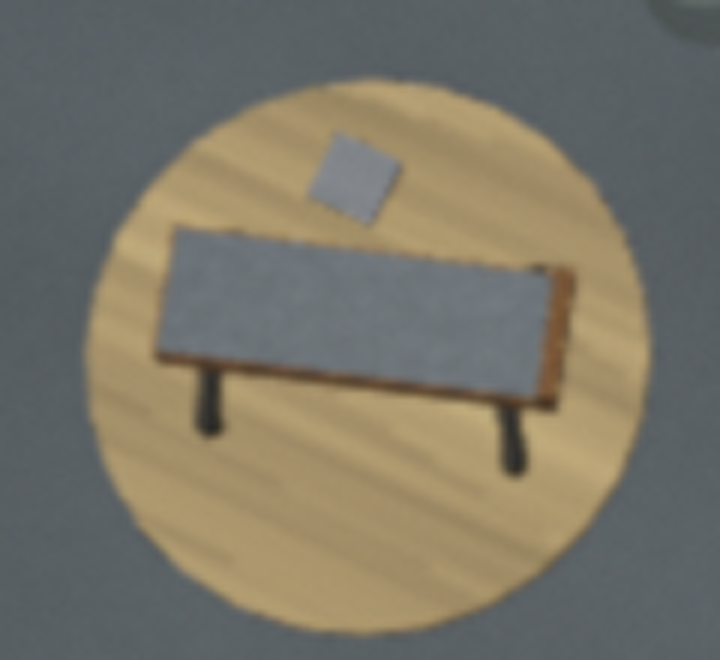

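View pics/b_sstand.png

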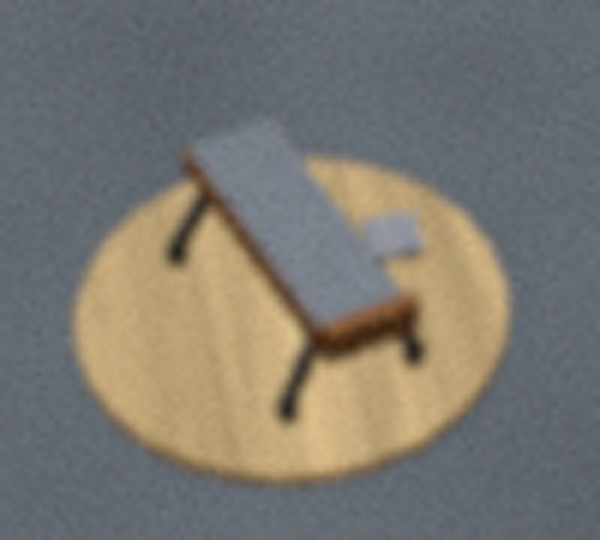

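View pics/b_roller.png

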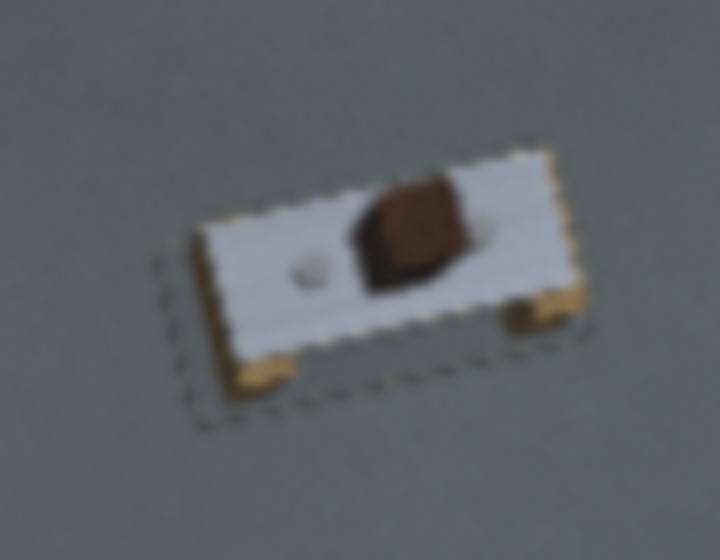

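View pics/b_sroller.png

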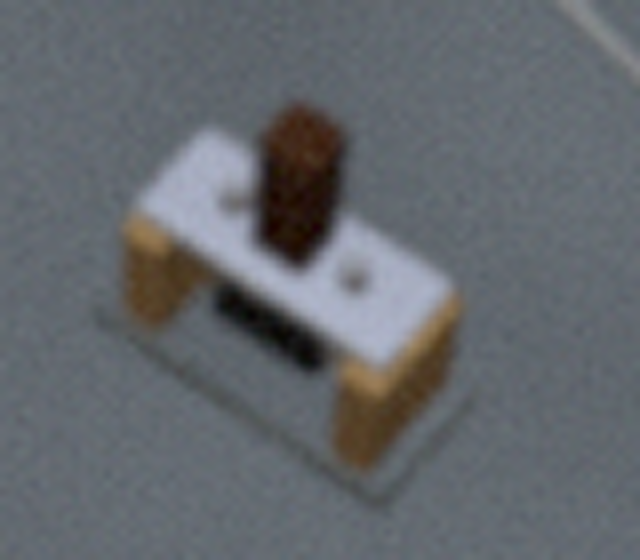

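```bash
cat > m1.py <<'E'
from h import *
def quad(cnt):
    h=cv2.convexHull(cnt); return cv2.boxPoints(cv2.minAreaRect(h)),h
c=camera("top"); im=c["pixels"]; hsv=cv2.cvtColor(im,cv2.COLOR_RGB2HSV)
roi=np.zeros(im.shape[:2],np.uint8); cv2.circle(roi,(211,199),60,255,-1)
m=cv2.inRange(hsv,(12,60,90),(28,200,255))&roi
cn=max(cv2.findContours(m,0,1)[0],key=cv2.contourArea)
P=onz(c,cn.reshape(-1,2),0.012)[:,:2]
A=np.c_[2*P,np.ones(len(P))]; s=np.linalg.lstsq(A,(P**2).sum(1),rcond=None)[0]
r=np.sqrt(s[2]+s[0]**2+s[1]**2); print("board",s[:2],r)
# grey in board
inb=np.zeros_like(roi); cv2.drawContours(inb,[cv2.convexHull(cn)],-1,255,-1); inb=cv2.erode(inb,np.ones((3,3)))
g=cv2.inRange(hsv,(90,5,70),(130,120,255))&inb
g4=cv2.resize(g,None,fx=4,fy=4,interpolation=0); 
for k in cv2.findContours(g,0,1)[0]:
    a=cv2.contourArea(k)
    if a<40: continue
    b,_=quad(k); print("area",a,np.round(b,1).tolist())
    z=0.020 if a<400 else 0.092
    W=onz(c,b,z); print(np.round(W,4).tolist(), "mid",W.mean(0), "edges",np.linalg.norm(np.roll(W,-1,0)-W,axis=1))
E
python3 m1.py
```

```text
board [0.55257483 0.08682753] 0.13804501553160675
area 1110.5 [[176.60000610351562, 197.39999389648438], [179.0, 178.1999969482422], [240.8000030517578, 186.0], [238.39999389648438, 205.1999969482422]]
[[0.5386, 0.1714, 0.092], [0.5939, 0.168, 0.092], [0.5759, -0.0072, 0.092], [0.5209, -0.0025, 0.092]] mid [0.55731685 0.08241361 0.092     ] edges [0.05538698 0.17608748 0.05526747 0.17486751]
area 87.5 [[202.1999969482422, 171.60000610351562], [206.60000610351562, 162.8000030517578], [215.39999389648438, 167.1999969482422], [211.0, 176.0]]
[[0.6322, 0.1158, 0.02], [0.6596, 0.104, 0.02], [0.6467, 0.077, 0.02], [0.6194, 0.0889, 0.02]] mid [0.63948795 0.09641508 0.02      ] edges [0.02985662 0.02992314 0.02981058 0.02982344]
```

```bash
cat >> h.py <<'E'
from scipy.spatial.transform import Rotation as Ro
def Rz(a): return Ro.from_euler('z',a).as_matrix()
TILT=Ro.from_rotvec(np.array([-0.857,0.514,0])*0.104).as_matrix()
E
cat > m2.py <<'E'
from h import *
exec(open('m1.py').read().split('# grey')[0].split('from h import *')[1])
inb=np.zeros_like(roi); cv2.drawContours(inb,[cv2.convexHull(cn)],-1,255,-1); inb=cv2.erode(inb,np.ones((3,3)))
g=cv2.inRange(hsv,(90,5,70),(130,120,255))&inb
k=max(cv2.findContours(g,0,1)[0],key=cv2.contourArea)
b=cv2.boxPoints(cv2.minAreaRect(k))
C,D=rays(c,b)
yaw=-1.67; o=np.array([.557,.082,.012])
for _ in range(15):
    R=Rz(yaw)@TILT; n=R[:,2]; p0=o+R@[0,0,.08]
    W=C+D*((n@(p0-C))/(D@n))[:,None]
    L=(W-o)@R   # local coords
    ctr=L.mean(0); e=[L[(i+1)%4]-L[i] for i in range(4)]; e=[v for v in e if np.linalg.norm(v)>.1]
    v=e[0] if e[0][0]>0 else -e[0]; w=e[1] if e[1][0]>0 else -e[1]; v=v+w
    yaw+=np.arctan2(v[1],v[0]); o=o+R@[ctr[0]+.005,ctr[1],0]; o[2]=.012
print("stand yaw",yaw,"o",o,"\n",np.round(L,4))
E
python3 m2.py
```

```text
board [0.55256564 0.08671993] 0.13804300631610575
stand yaw -1.6605351267440494 o [0.5502046 0.0820379 0.012    ] 
 [[-0.0908 -0.0281  0.08  ]
 [-0.0933  0.0281  0.08  ]
 [ 0.0817  0.0283  0.08  ]
 [ 0.0824 -0.0283  0.08  ]]
```

```bash
cat >> h.py <<'E'
def delta(pt,Rt,rot_first=True):
    s=readout.sense(); p=np.array(s["ee_pos"]);R=np.array(s["ee_rot"])
    rv=Ro.from_matrix(R.T@Rt).as_rotvec()
    d=(Rt if rot_first else R).T@(np.array(pt)-p)
    print("t",round(s["time_s"],2),"pos",np.round(p,4),"rv",np.round(rv,4),"then d" if rot_first else "d",np.round(d,4),"F",np.round(s["force"],1),"gap",round(s["finger_gap"],4))
TD=np.diag([-1.,1,-1])  # tool axes in object frame: x=-ox,y=oy,z=-oz
E
python3 - <<'E'
from h import *
c=camera("top")
o=np.array([.5502,.082,.012]);yaw=-1.66;R=Rz(yaw)@TILT
F=np.array([[-.075,-.045,.004],[.075,-.045,.004]])
print(proj(c,o+F@R.T), "expect (185,211.5)(235.8,218)")
for z in(.14,.05): delta(o+R@[.006,0,z],R@TD); delta(o+R@[.006,0,z],R@TD,False)
E
```

```text
[[184.79528672 210.46278517]
 [235.59420998 216.68350965]] expect (185,211.5)(235.8,218)
t 0.4 pos [0.1839 0.5972 0.2013] rv [0.0383 0.1057 1.3598] then d [-0.495   0.4248 -0.014 ] F [-0.3  0.1  0.1] gap 0.0877
t 0.4 pos [0.1839 0.5972 0.2013] rv [0.0383 0.1057 1.3598] d [-0.5167 -0.3951  0.0504] F [-0.3  0.1  0.1] gap 0.0877
t 0.4 pos [0.1839 0.5972 0.2013] rv [0.0383 0.1057 1.3598] then d [-0.495   0.4248  0.076 ] F [-0.3  0.1  0.1] gap 0.0877
t 0.4 pos [0.1839 0.5972 0.2013] rv [0.0383 0.1057 1.3598] d [-0.5079 -0.3921  0.1399] F [-0.3  0.1  0.1] gap 0.0877
```

servo_tool(motion=[{"dx":-0.037,"dy":-0.028},{"dx":-0.037,"dy":-0.028},{"dx":-0.037,"dy":-0.028},{"dx":-0.037,"dy":-0.028},{"dx":-0.037,"dy":-0.028},{"dx":-0.037,"dy":-0.028},{"dx":-0.037,"dy":-0.028}])

```text
invalid input
```

servo_tool(motion=[{"dx":-0.037,"dy":-0.028},{"dx":-0.037,"dy":-0.028},{"dx":-0.037,"dy":-0.028},{"dx":-0.037,"dy":-0.028},{"dx":-0.037,"dy":-0.028},{"dx":-0.037,"dy":-0.028},{"dx":-0.037,"dy":-0.028,"az":0.12}])

```text
invalid input
```

servo_tool(motion=[{"az":0.14},{"az":0.14},{"az":0.14},{"az":0.14},{"az":0.14},{"az":0.14},{"az":0.14},{"az":0.14}])

```text
invalid input
```

```bash
python3 - <<'E'
from h import *
o=np.array([.5502,.082,.012]);yaw=-1.66;R=Rz(yaw)@TILT
c=camera("wrist"); cv2.imwrite("pics/c_w.png",c["pixels"][:,:,::-1])
L=np.array([[-.095,-.03,.08],[-.095,.03,.08],[.085,.03,.08],[.085,-.03,.08]])
print(proj(c,o+L@R.T).round(0).tolist())
delta(o+R@[.006,0,.12],R@TD)
E
```

```text
[[33.0, 577.0], [55.0, 602.0], [-53.0, 594.0], [-79.0, 570.0]]
t 0.45 pos [0.184  0.5973 0.2013] rv [0.0385 0.1057 1.3599] then d [-0.495   0.4248  0.0061] F [ 0.1 -0.2 -0. ] gap 0.0877
```

View pics/c_w.png

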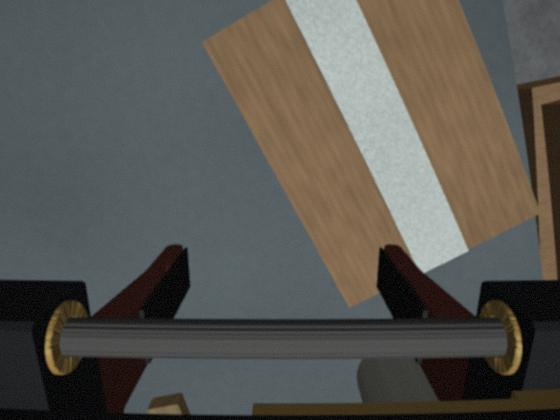

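servo_tool(motion=[{"dx":-0.037,"dy":-0.028,"dz":0,"ax":0,"ay":0,"az":0,"jaw":0},{"dx":-0.037,"dy":-0.028,"dz":0,"ax":0,"ay":0,"az":0,"jaw":0},{"dx":-0.037,"dy":-0.028,"dz":0,"ax":0,"ay":0,"az":0,"jaw":0},{"dx":-0.037,"dy":-0.028,"dz":0,"ax":0,"ay":0,"az":0,"jaw":0},{"dx":-0.037,"dy":-0.028,"dz":0,"ax":0,"ay":0,"az":0,"jaw":0},{"dx":-0.037,"dy":-0.028,"dz":0,"ax":0,"ay":0,"az":0,"jaw":0},{"dx":-0.037,"dy":-0.028,"dz":0,"ax":0,"ay":0,"az":0,"jaw":0}])

```text
time_s: 1.15
ee_pos: [0.3747, 0.3322, 0.2017]
ee_rot: [[-0.956, 0.294, 0.001], [0.294, 0.956, 0.0], [-0.0, 0.001, -1.0]]
force: [1.0, 0.2, 0.6]
finger_gap: 0.0877
```

servo_tool(motion=[{"dx":-0.037,"dy":-0.028,"dz":0,"ax":0,"ay":0,"az":0,"jaw":0},{"dx":-0.037,"dy":-0.028,"dz":0,"ax":0,"ay":0,"az":0,"jaw":0},{"dx":-0.037,"dy":-0.028,"dz":0,"ax":0,"ay":0,"az":0,"jaw":0},{"dx":-0.037,"dy":-0.028,"dz":0,"ax":0,"ay":0,"az":0,"jaw":0},{"dx":-0.037,"dy":-0.028,"dz":0,"ax":0,"ay":0,"az":0,"jaw":0},{"dx":-0.037,"dy":-0.028,"dz":0,"ax":0,"ay":0,"az":0,"jaw":0},{"dx":0,"dy":0,"dz":0,"ax":0,"ay":0,"az":0.14,"jaw":0},{"dx":0,"dy":0,"dz":0,"ax":0,"ay":0,"az":0.14,"jaw":0}])

```text
time_s: 1.95
ee_pos: [0.5373, 0.1062, 0.2013]
ee_rot: [[-0.832, 0.554, 0.0], [0.554, 0.832, 0.0], [-0.0, 0.0, -1.0]]
force: [-0.1, 0.6, 0.1]
finger_gap: 0.0879
```

servo_tool(motion=[{"dx":0,"dy":0,"dz":0,"ax":0,"ay":0,"az":0.14,"jaw":0},{"dx":0,"dy":0,"dz":0,"ax":0,"ay":0,"az":0.14,"jaw":0},{"dx":0,"dy":0,"dz":0,"ax":0,"ay":0,"az":0.14,"jaw":0},{"dx":0,"dy":0,"dz":0,"ax":0,"ay":0,"az":0.14,"jaw":0},{"dx":0,"dy":0,"dz":0,"ax":0,"ay":0,"az":0.14,"jaw":0},{"dx":0,"dy":0,"dz":0,"ax":0,"ay":0,"az":0.14,"jaw":0},{"dx":0,"dy":0,"dz":0,"ax":0,"ay":0,"az":0.14,"jaw":0},{"dx":0,"dy":0,"dz":0,"ax":0,"ay":0,"az":0.1,"jaw":0}])

```text
time_s: 2.75
ee_pos: [0.5365, 0.1078, 0.2015]
ee_rot: [[0.093, 0.996, 0.0], [0.996, -0.093, 0.0], [0.0, 0.0, -1.0]]
force: [0.0, 0.4, 0.2]
finger_gap: 0.0876
```

```bash
python3 - <<'E'
from h import *
o=np.array([.5502,.082,.012]);yaw=-1.66;R=Rz(yaw)@TILT
c=camera("wrist"); cv2.imwrite("pics/c_w.png",c["pixels"][:,:,::-1])
L=np.array([[-.095,-.03,.08],[-.095,.03,.08],[.085,.03,.08],[.085,-.03,.08]])
print(proj(c,o+L@R.T).round(0).tolist())
delta(o+R@[.006,0,.12],R@TD)
E
```

```text
[[275.0, 118.0], [354.0, 117.0], [343.0, 323.0], [276.0, 327.0]]
t 2.8 pos [0.5365 0.1078 0.2015] rv [ 0.0895  0.053  -0.008 ] then d [-0.0406  0.0327  0.0657] F [ 0.7 -1.  -1. ] gap 0.0879
```

View pics/c_w.png

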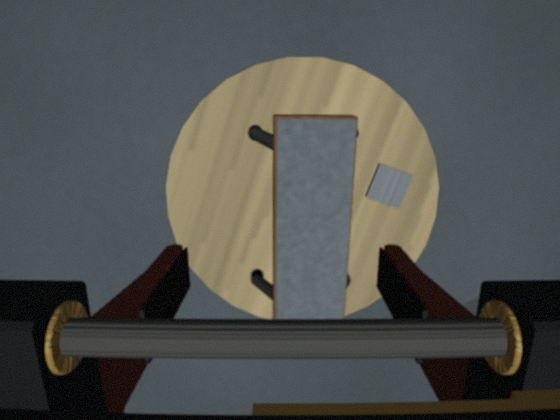

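servo_tool(motion=[{"dx":0,"dy":0,"dz":0,"ax":0.0895,"ay":0.053,"az":-0.008,"jaw":0},{"dx":-0.0406,"dy":0.0327,"dz":0,"ax":0,"ay":0,"az":0,"jaw":0},{"dx":0,"dy":0,"dz":0.035,"ax":0,"ay":0,"az":0,"jaw":0},{"dx":0,"dy":0,"dz":0.03,"ax":0,"ay":0,"az":0,"jaw":0},{"dx":0,"dy":0,"dz":0,"ax":0,"ay":0,"az":0,"jaw":0},{"dx":0,"dy":0,"dz":0,"ax":0,"ay":0,"az":0,"jaw":0}])

```text
time_s: 3.4
ee_pos: [0.5589, 0.0706, 0.1321]
ee_rot: [[0.081, 0.993, -0.085], [0.995, -0.076, 0.06], [0.053, -0.09, -0.995]]
force: [0.4, 0.4, -0.2]
finger_gap: 0.0878
```

```bash
python3 - <<'E'
from h import *
o=np.array([.5502,.082,.012]);yaw=-1.66;R=Rz(yaw)@TILT
c=camera("wrist"); cv2.imwrite("pics/d_w.png",c["pixels"][:,:,::-1])
L=np.array([[-.095,-.03,.08],[-.095,.03,.08],[.085,.03,.08],[.085,-.03,.08]])
print(proj(c,o+L@R.T).round(0).tolist())
delta(o+R@[.006,0,.05],R@TD)
E
```

```text
[[234.0, 58.0], [342.0, 60.0], [328.0, 342.0], [240.0, 341.0]]
t 3.45 pos [0.5598 0.0708 0.133 ] rv [0.0007 0.0007 0.0104] then d [-0.0022  0.0003  0.0718] F [ 1.1 -1.  -0.1] gap 0.0878
```

View pics/d_w.png

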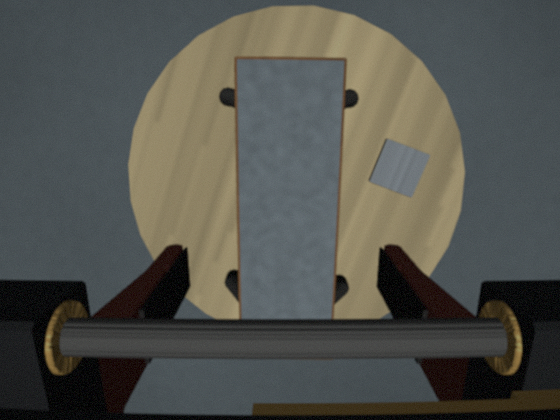

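servo_tool(motion=[{"dx":-0.002,"dy":0,"dz":0.025,"ax":0,"ay":0,"az":0.01,"jaw":0},{"dx":0,"dy":0,"dz":0.025,"ax":0,"ay":0,"az":0,"jaw":0},{"dx":0,"dy":0,"dz":0.02,"ax":0,"ay":0,"az":0,"jaw":0},{"dx":0,"dy":0,"dz":0,"ax":0,"ay":0,"az":0,"jaw":0}])

```text
time_s: 3.85
ee_pos: [0.5522, 0.0731, 0.0618]
ee_rot: [[0.091, 0.992, -0.086], [0.994, -0.086, 0.06], [0.052, -0.091, -0.994]]
force: [-0.7, 0.2, -0.7]
finger_gap: 0.0877
```

servo_tool(motion=[{"dx":0,"dy":0,"dz":0,"ax":0,"ay":0,"az":0,"jaw":1},{"dx":0,"dy":0,"dz":0,"ax":0,"ay":0,"az":0,"jaw":1},{"dx":0,"dy":0,"dz":0,"ax":0,"ay":0,"az":0,"jaw":1},{"dx":0,"dy":0,"dz":0,"ax":0,"ay":0,"az":0,"jaw":1},{"dx":0,"dy":0,"dz":0,"ax":0,"ay":0,"az":0,"jaw":1},{"dx":0,"dy":0,"dz":0,"ax":0,"ay":0,"az":0,"jaw":1}], force=50)

```text
time_s: 4.45
ee_pos: [0.5546, 0.0729, 0.0635]
ee_rot: [[0.092, 0.992, -0.081], [0.994, -0.087, 0.061], [0.053, -0.086, -0.995]]
force: [1.2, 0.6, 7.4]
finger_gap: 0.0627
```

```bash
python3 - <<'E'
from h import *
o=np.array([.5502,.082,.012]);yaw=-1.66;R=Rz(yaw)@TILT
c=camera("wrist"); cv2.imwrite("pics/e_w.png",c["pixels"][:,:,::-1])
delta(o+R@[.006,0,.05],R@TD)
E
```

```text
t 4.5 pos [0.5546 0.0729 0.0635] rv [ 0.0028  0.0003 -0.0008] then d [-0.0001 -0.0006  0.0022] F [ 2.3 -0.4  6.6] gap 0.0629
```

View pics/e_w.png

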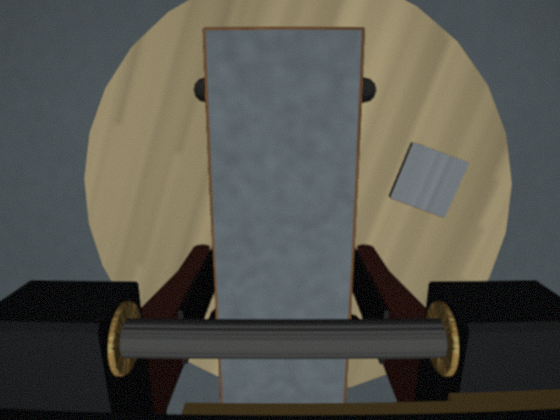

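servo_tool(motion=[{"dx":0,"dy":0,"dz":-0.01,"ax":0,"ay":0,"az":0,"jaw":1},{"dx":0,"dy":0,"dz":-0.015,"ax":0,"ay":0,"az":0,"jaw":1},{"dx":0,"dy":0,"dz":0,"ax":-0.087,"ay":-0.053,"az":0,"jaw":1},{"dx":0,"dy":0,"dz":0,"ax":0,"ay":0,"az":0,"jaw":1},{"dx":0,"dy":0,"dz":0,"ax":0,"ay":0,"az":0,"jaw":1}])

```text
time_s: 5.0
ee_pos: [0.5537, 0.0716, 0.0871]
ee_rot: [[0.089, 0.996, -0.006], [0.996, -0.089, 0.001], [0.0, -0.006, -1.0]]
force: [-0.7, 0.8, -7.7]
finger_gap: 0.0633
```

```bash
cat > m3.py <<'E'
from h import *
B=np.array([.5526,.0867,.012]);by=-0.435
def tgt(h): 
    R=Rz(by); return B+[0,0,h]+R@[.006,0,.0522], R@TD
E
python3 - <<'E'
from m3 import *
c=camera("wrist"); cv2.imwrite("pics/f_w.png",c["pixels"][:,:,::-1])
c=camera("side"); crop(c,200,130,110,100,6,"f_s.png")
delta(*tgt(.02))
E
```

```text
t 5.1 pos [0.5549 0.0712 0.087 ] rv [-0.004  -0.0029 -1.2257] then d [0.0026 0.0131 0.0028] F [ 0.1  0.5 -7.8] gap 0.0634
```

View pics/f_w.png

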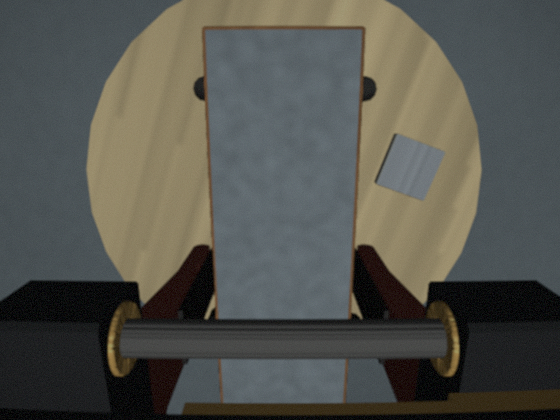

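View pics/f_s.png

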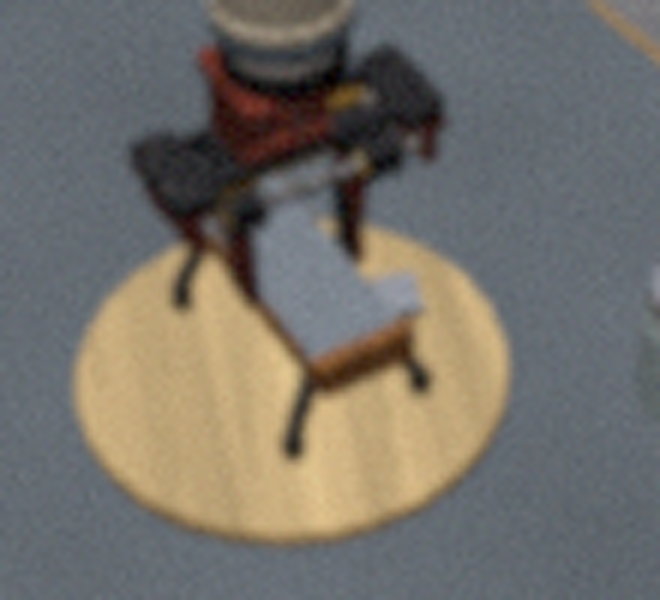

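servo_tool(motion=[{"dx":0,"dy":0,"dz":0,"ax":0,"ay":0,"az":-0.136,"jaw":1},{"dx":0,"dy":0,"dz":0,"ax":0,"ay":0,"az":-0.136,"jaw":1},{"dx":0,"dy":0,"dz":0,"ax":0,"ay":0,"az":-0.136,"jaw":1},{"dx":0,"dy":0,"dz":0,"ax":0,"ay":0,"az":-0.136,"jaw":1},{"dx":0,"dy":0,"dz":0,"ax":0,"ay":0,"az":-0.136,"jaw":1},{"dx":0,"dy":0,"dz":0,"ax":0,"ay":0,"az":-0.136,"jaw":1},{"dx":0,"dy":0,"dz":0,"ax":0,"ay":0,"az":-0.136,"jaw":1},{"dx":0,"dy":0,"dz":0,"ax":0,"ay":0,"az":-0.136,"jaw":1}])

```text
time_s: 5.9
ee_pos: [0.5551, 0.0709, 0.0866]
ee_rot: [[-0.843, 0.538, -0.005], [0.538, 0.843, 0.0], [0.004, -0.002, -1.0]]
force: [-0.4, 1.1, -8.5]
finger_gap: 0.0629
```

servo_tool(motion=[{"dx":0,"dy":0,"dz":0,"ax":0,"ay":0,"az":-0.136,"jaw":1},{"dx":0.0026,"dy":0.013,"dz":0,"ax":0,"ay":0,"az":0,"jaw":1},{"dx":0,"dy":0,"dz":0,"ax":0,"ay":0,"az":0,"jaw":1},{"dx":0,"dy":0,"dz":0,"ax":0,"ay":0,"az":0,"jaw":1},{"dx":0,"dy":0,"dz":0,"ax":0,"ay":0,"az":0,"jaw":1}])

```text
time_s: 6.4
ee_pos: [0.558, 0.0842, 0.0868]
ee_rot: [[-0.906, 0.424, -0.004], [0.424, 0.906, -0.0], [0.003, -0.002, -1.0]]
force: [-0.0, 1.1, -9.1]
finger_gap: 0.0629
```

```bash
python3 - <<'E'
from m3 import *
delta(*tgt(.0))
c=camera("wrist"); cv2.imwrite("pics/g_w.png",c["pixels"][:,:,::-1])
c=camera("side"); crop(c,200,130,110,100,6,"g_s.png")
R=Rz(by)
print(proj(c,B+np.array([[.075,.045,.028],[.075,-.045,.02],[-.075,-.045,.02]])@R.T).round(1), proj(c,B+R@[.075,.045,.008]))
E
```

```text
t 6.4 pos [0.558  0.0842 0.0868] rv [-0.0018 -0.0031 -0.0028] then d [-0.     -0.      0.0226] F [-0.   1.1 -9.1] gap 0.0629
[[264.5 175.3]
 [268.9 193.2]
 [229.6 199.2]] [[264.6397733  178.87121532]]
```

View pics/g_w.png

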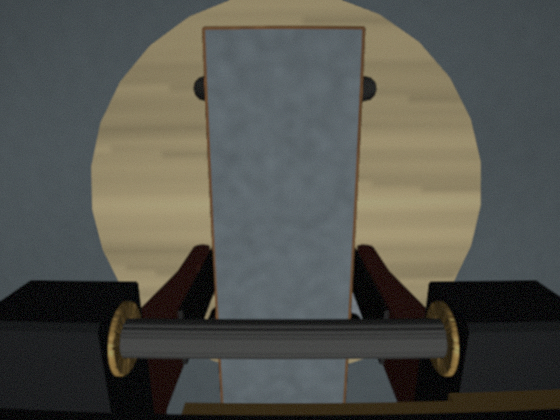

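View pics/g_s.png

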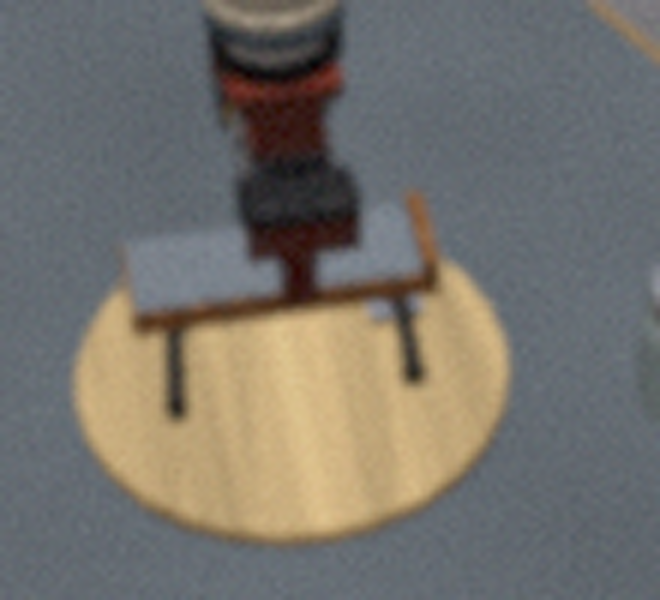

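servo_tool(motion=[{"dx":0,"dy":0,"dz":0.01,"ax":-0.002,"ay":-0.003,"az":-0.003,"jaw":1},{"dx":0,"dy":0,"dz":0.006,"ax":0,"ay":0,"az":0,"jaw":1},{"dx":0,"dy":0,"dz":0.004,"ax":0,"ay":0,"az":0,"jaw":1},{"dx":0,"dy":0,"dz":0,"ax":0,"ay":0,"az":0,"jaw":1},{"dx":0,"dy":0,"dz":0,"ax":0,"ay":0,"az":0,"jaw":1}])

```text
time_s: 7.0
ee_pos: [0.558, 0.0842, 0.0668]
ee_rot: [[-0.907, 0.42, 0.0], [0.42, 0.907, 0.0], [-0.0, 0.0, -1.0]]
force: [-0.8, -1.1, -7.4]
finger_gap: 0.063
```

servo_tool(motion=[{"dx":0,"dy":0,"dz":0.002,"ax":0,"ay":0,"az":0,"jaw":1},{"dx":0,"dy":0,"dz":0,"ax":0,"ay":0,"az":0,"jaw":1},{"dx":0,"dy":0,"dz":0,"ax":0,"ay":0,"az":0,"jaw":1}])

```text
time_s: 7.3
ee_pos: [0.5582, 0.0842, 0.0651]
ee_rot: [[-0.907, 0.42, 0.001], [0.42, 0.907, 0.0], [-0.001, 0.001, -1.0]]
force: [-0.3, -0.4, -8.3]
finger_gap: 0.0631
```

servo_tool(motion=[{"dx":0,"dy":0,"dz":0.002,"ax":0,"ay":0,"az":0,"jaw":1},{"dx":0,"dy":0,"dz":0,"ax":0,"ay":0,"az":0,"jaw":1},{"dx":0,"dy":0,"dz":0,"ax":0,"ay":0,"az":0,"jaw":1}])

```text
time_s: 7.6
ee_pos: [0.5585, 0.0844, 0.0641]
ee_rot: [[-0.907, 0.42, 0.002], [0.42, 0.907, 0.0], [-0.001, 0.001, -1.0]]
force: [-3.8, 1.1, 5.8]
finger_gap: 0.0627
```

servo_tool(motion=[{"dx":0,"dy":0,"dz":0,"ax":0,"ay":0,"az":0,"jaw":0.3},{"dx":0,"dy":0,"dz":0,"ax":0,"ay":0,"az":0,"jaw":0},{"dx":0,"dy":0,"dz":0,"ax":0,"ay":0,"az":0,"jaw":0},{"dx":0,"dy":0,"dz":0,"ax":0,"ay":0,"az":0,"jaw":0}])

```text
time_s: 8.0
ee_pos: [0.5588, 0.0842, 0.0633]
ee_rot: [[-0.907, 0.42, 0.002], [0.42, 0.907, 0.0], [-0.002, 0.001, -1.0]]
force: [-0.8, -0.1, -0.3]
finger_gap: 0.0837
```

```bash
python3 - <<'E'
from m3 import *
delta(*tgt(.0))
c=camera("wrist"); cv2.imwrite("pics/h_w.png",c["pixels"][:,:,::-1])
E
```

```text
t 8.0 pos [0.5588 0.0842 0.0633] rv [0.0013 0.0018 0.0012] then d [ 0.0007 -0.0003 -0.0009] F [-0.8 -0.1 -0.3] gap 0.0837
```

View pics/h_w.png

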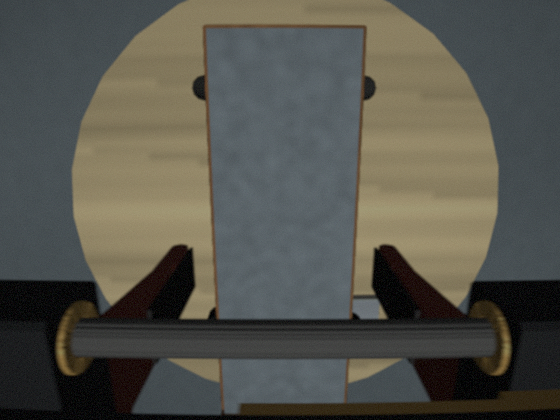

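servo_tool(motion=[{"dx":0,"dy":0,"dz":-0.02,"ax":0,"ay":0,"az":0,"jaw":0},{"dx":0,"dy":0,"dz":-0.03,"ax":0,"ay":0,"az":0,"jaw":0},{"dx":0,"dy":0,"dz":-0.05,"ax":0,"ay":0,"az":0,"jaw":0},{"dx":0,"dy":0,"dz":-0.05,"ax":0,"ay":0,"az":0,"jaw":0},{"dx":0,"dy":0,"dz":-0.03,"ax":0,"ay":0,"az":0,"jaw":0}])

```text
time_s: 8.55
ee_pos: [0.5595, 0.0843, 0.247]
ee_rot: [[-0.907, 0.42, 0.006], [0.42, 0.907, 0.001], [-0.005, 0.003, -1.0]]
force: [-0.2, 0.1, -0.6]
finger_gap: 0.088
```

```bash
python3 - <<'E'
from m3 import *
c=camera("top"); im=c["pixels"]; hsv=cv2.cvtColor(im,cv2.COLOR_RGB2HSV)
roi=np.zeros(im.shape[:2],np.uint8); roi[190:240,310:385]=255
print(hsv[212,340],hsv[209,352],hsv[220,320])
m=cv2.inRange(hsv,(100,0,120),(140,90,255))&roi
pts=cv2.findNonZero(m); b=cv2.boxPoints(cv2.minAreaRect(pts)); W=onz(c,b,.080)
print(np.round(b,1).tolist(),W.mean(0),np.linalg.norm(np.roll(W,-1,0)-W,axis=1))
v=W[1]-W[0];w=W[2]-W[1]
for q in(v,w): print("dir",np.arctan2(q[1],q[0]),np.linalg.norm(q))
h=cv2.inRange(hsv,(0,60,20),(15,255,120))&roi; n,l,st,ce=cv2.connectedComponentsWithStats(h); print(st,ce, onz(c,ce,.155))
c2=camera("side");im=c2["pixels"]; 
hsv=cv2.cvtColor(im,cv2.COLOR_RGB2HSV); roi=np.zeros(im.shape[:2],np.uint8); roi[235:290,280:335]=255
m=cv2.inRange(hsv,(100,0,120),(140,90,255))&roi
b=cv2.boxPoints(cv2.minAreaRect(cv2.findNonZero(m)));W=onz(c2,b,.08);print("side",W.mean(0),b.round(0).tolist())
# stand check in top
crop(c,150,140,120,110,6,"i_t.png"); crop(c2,200,130,110,100,6,"i_s.png")
R=Rz(by); L=np.array([[-.095,-.03,.08],[-.095,.03,.08],[.085,.03,.08],[.085,-.03,.08]])
print(((proj(c,B+L@R.T)-[150,140])*6).round(0).tolist());print(((proj(c2,B+L@R.T)-[200,130])*6).round(0).tolist())
E
```

```text
[108  24 138] [ 10 107  57] [99 29 88]
[[325.29998779296875, 207.89999389648438], [367.20001220703125, 198.10000610351562], [371.20001220703125, 214.89999389648438], [329.29998779296875, 224.8000030517578]] [ 0.51272473 -0.31277283  0.08      ] [0.12314917 0.04935832 0.12242021 0.04910711]
dir -1.3134454309868142 0.12314916769192072
dir -2.919494009016919 0.04935831728481541
[[     0      0    560    420 235098]
 [   347    203     11     12     96]
 [   324    211      1      1      1]
 [   325    214      1      1      1]
 [   326    220      1      1      1]
 [   327    224      1      1      1]
 [   328    226      1      1      1]
 [   330    229      1      1      1]] [[279.4692809  209.50032327]
 [351.78125    208.01041667]
 [324.         211.        ]
 [325.         214.        ]
 [326.         220.        ]
 [327.         224.        ]
 [328.         226.        ]
 [330.         229.        ]] [[ 0.50120357 -0.11792237  0.155     ]
 [ 0.50993661 -0.31074711  0.155     ]
 [ 0.50005116 -0.23660336  0.155     ]
 [ 0.49203278 -0.23933186  0.155     ]
 [ 0.47598182 -0.24211402  0.155     ]
 [ 0.46533979 -0.24484723  0.155     ]
 [ 0.46006159 -0.24753734  0.155     ]
 [ 0.45218931 -0.25289077  0.155     ]]
side [ 0.50179304 -0.33468024  0.08      ] [[281.0, 236.0], [334.0, 236.0], [334.0, 289.0], [281.0, 289.0]]
[[304.0, 529.0], [189.0, 472.0], [370.0, 134.0], [482.0, 189.0]]
[[133.0, 336.0], [122.0, 268.0], [405.0, 227.0], [423.0, 293.0]]
```

View pics/i_t.png

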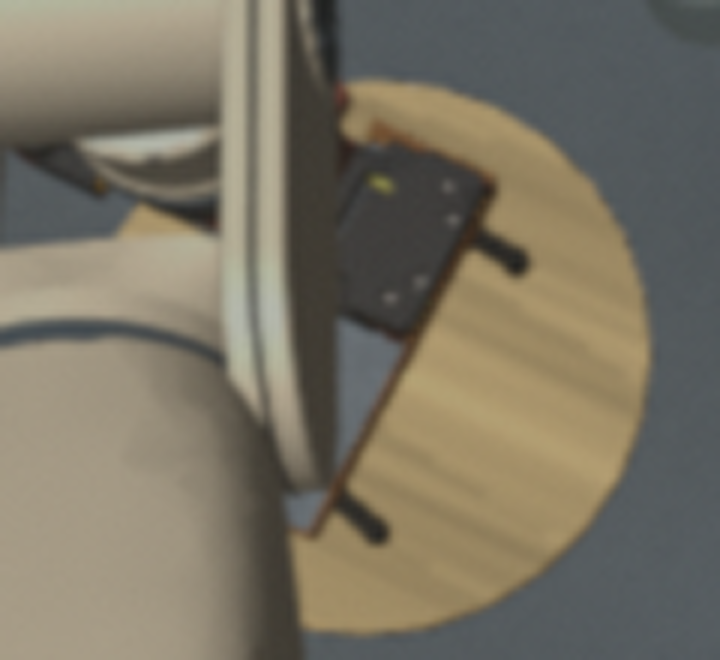

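View pics/i_s.png

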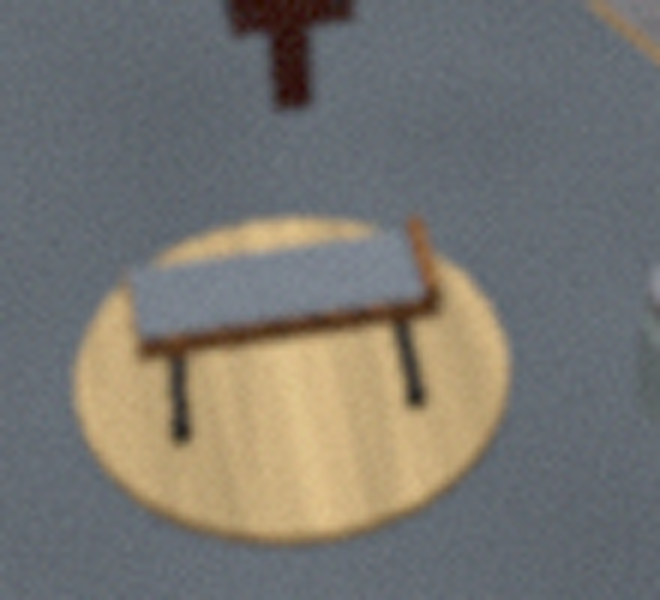

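```bash
cat >> h.py <<'E'
def tool(a): return np.column_stack([[-np.sin(a),np.cos(a),0],[np.cos(a),np.sin(a),0],[0,0,-1.]])
E
python3 - <<'E'
from h import *
delta([.5115,-.312,.225],tool(.257),False)
E
```

```text
t 8.65 pos [0.5611 0.0845 0.2482] rv [0.0091 0.0056 0.88  ] d [-0.1215 -0.3807  0.0221] F [ 0.   0.3 -0.3] gap 0.0877
```

servo_tool(motion=[{"dx":-0.0135,"dy":-0.0423,"dz":0.002,"ax":0,"ay":0,"az":0,"jaw":0},{"dx":-0.0135,"dy":-0.0423,"dz":0.002,"ax":0,"ay":0,"az":0,"jaw":0},{"dx":-0.0135,"dy":-0.0423,"dz":0.002,"ax":0,"ay":0,"az":0,"jaw":0},{"dx":-0.0135,"dy":-0.0423,"dz":0.002,"ax":0,"ay":0,"az":0,"jaw":0},{"dx":-0.0135,"dy":-0.0423,"dz":0.002,"ax":0,"ay":0,"az":0,"jaw":0},{"dx":-0.0135,"dy":-0.0423,"dz":0.002,"ax":0,"ay":0,"az":0,"jaw":0},{"dx":-0.0135,"dy":-0.0423,"dz":0.002,"ax":0,"ay":0,"az":0,"jaw":0},{"dx":-0.0135,"dy":-0.0423,"dz":0.002,"ax":0,"ay":0,"az":0,"jaw":0}])

```text
time_s: 9.45
ee_pos: [0.5127, -0.2699, 0.2254]
ee_rot: [[-0.907, 0.42, -0.001], [0.42, 0.907, 0.001], [0.001, 0.001, -1.0]]
force: [0.3, -0.1, -0.5]
finger_gap: 0.0877
```

servo_tool(motion=[{"dx":-0.0135,"dy":-0.0423,"dz":0.002,"ax":0.009,"ay":0.0056,"az":0,"jaw":0},{"dx":0,"dy":0,"dz":0,"ax":0,"ay":0,"az":0.147,"jaw":0},{"dx":0,"dy":0,"dz":0,"ax":0,"ay":0,"az":0.147,"jaw":0},{"dx":0,"dy":0,"dz":0,"ax":0,"ay":0,"az":0.147,"jaw":0},{"dx":0,"dy":0,"dz":0,"ax":0,"ay":0,"az":0.147,"jaw":0},{"dx":0,"dy":0,"dz":0,"ax":0,"ay":0,"az":0.147,"jaw":0},{"dx":0,"dy":0,"dz":0,"ax":0,"ay":0,"az":0.147,"jaw":0},{"dx":0,"dy":0,"dz":0,"ax":0,"ay":0,"az":0,"jaw":0}])

```text
time_s: 10.25
ee_pos: [0.5077, -0.3121, 0.2234]
ee_rot: [[-0.251, 0.968, -0.01], [0.968, 0.251, -0.005], [-0.002, -0.011, -1.0]]
force: [0.7, 0.0, 0.0]
finger_gap: 0.0878
```

```bash
python3 - <<'E'
from h import *
c=camera("wrist"); cv2.imwrite("pics/j_w.png",c["pixels"][:,:,::-1])
delta([.5115,-.312,.225],tool(.257))
R=Rz(.257);o=np.array([.5115,-.312,.072])
print("plate",proj(c,o+np.array([[-.025,-.062,.008],[-.025,.062,.008],[.025,.062,.008],[.025,-.062,.008]])@R.T).round(0).tolist(),"handle",proj(c,o+np.array([[0,0,.083]])).round())
E
```

```text
t 10.3 pos [ 0.5077 -0.3121  0.2236] rv [-0.0105  0.0021  0.0013] then d [-0.0008  0.0037 -0.0014] F [ 0.9  0.  -0.1] gap 0.0873
plate [[262.0, 260.0], [260.0, 123.0], [319.0, 123.0], [316.0, 260.0]] handle [[290. 218.]]
```

View pics/j_w.png

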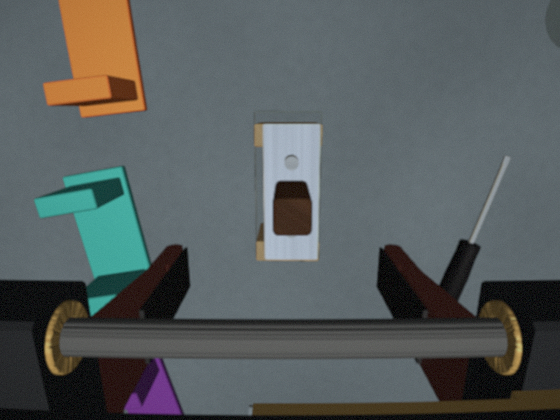

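servo_tool(motion=[{"dx":0,"dy":0,"dz":0,"ax":-0.0105,"ay":0.002,"az":0.001,"jaw":0},{"dx":-0.0008,"dy":0.0055,"dz":0.02,"ax":0,"ay":0,"az":0,"jaw":0},{"dx":0,"dy":0,"dz":0.04,"ax":0,"ay":0,"az":0,"jaw":0},{"dx":0,"dy":0,"dz":0.04,"ax":0,"ay":0,"az":0,"jaw":0},{"dx":0,"dy":0,"dz":0.017,"ax":0,"ay":0,"az":0,"jaw":0},{"dx":0,"dy":0,"dz":0,"ax":0,"ay":0,"az":0,"jaw":0},{"dx":0,"dy":0,"dz":0,"ax":0,"ay":0,"az":0,"jaw":0}])

```text
time_s: 11.0
ee_pos: [0.5141, -0.3121, 0.1081]
ee_rot: [[-0.253, 0.968, 0.002], [0.968, 0.253, -0.001], [-0.001, 0.001, -1.0]]
force: [-0.1, -0.4, 0.2]
finger_gap: 0.0876
```

```bash
python3 - <<'E'
from h import *
c=camera("wrist"); cv2.imwrite("pics/k_w.png",c["pixels"][:,:,::-1])
delta([.5135,-.3115,.106],tool(.257))
E
```

```text
t 11.05 pos [ 0.5147 -0.3124  0.1089] rv [ 0.0025  0.0025 -0.0019] then d [ 0.0012 -0.0009  0.0029] F [0.4 0.4 1.1] gap 0.0876
```

View pics/k_w.png

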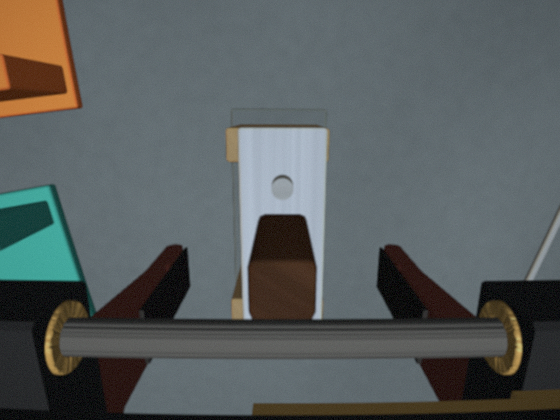

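servo_tool(motion=[{"dx":0,"dy":0,"dz":0.002,"ax":0,"ay":0,"az":0,"jaw":1},{"dx":0,"dy":0,"dz":0,"ax":0,"ay":0,"az":0,"jaw":1},{"dx":0,"dy":0,"dz":0,"ax":0,"ay":0,"az":0,"jaw":1},{"dx":0,"dy":0,"dz":0,"ax":0,"ay":0,"az":0,"jaw":1},{"dx":0,"dy":0,"dz":0,"ax":0,"ay":0,"az":0,"jaw":1},{"dx":0,"dy":0,"dz":0,"ax":0,"ay":0,"az":0,"jaw":1},{"dx":0,"dy":0,"dz":0,"ax":0,"ay":0,"az":0,"jaw":1}], force=60)

```text
time_s: 11.75
ee_pos: [0.514, -0.3119, 0.1059]
ee_rot: [[-0.251, 0.968, 0.002], [0.968, 0.251, -0.001], [-0.001, 0.001, -1.0]]
force: [1.2, 0.2, -1.1]
finger_gap: 0.0348
```

```bash
python3 - <<'E'
from h import *
delta([.5135,-.3115,.106],tool(.257))
E
```

```text
t 11.75 pos [ 0.514  -0.3119  0.1059] rv [ 0.0012  0.0014 -0.0028] then d [ 0.0005 -0.0004 -0.0001] F [ 1.2  0.2 -1.1] gap 0.0348
```

servo_tool(motion=[{"dx":0,"dy":0,"dz":0,"ax":0,"ay":0,"az":0,"jaw":1},{"dx":0,"dy":0,"dz":0,"ax":0,"ay":0,"az":0,"jaw":1},{"dx":0,"dy":0,"dz":0,"ax":0,"ay":0,"az":0,"jaw":1}])

```text
time_s: 12.05
ee_pos: [0.5138, -0.3119, 0.1058]
ee_rot: [[-0.251, 0.968, 0.001], [0.968, 0.251, -0.001], [-0.001, 0.001, -1.0]]
force: [-1.5, 0.4, 0.4]
finger_gap: 0.0276
```

servo_tool(motion=[{"dx":0,"dy":0,"dz":-0.02,"ax":0,"ay":0,"az":0,"jaw":1},{"dx":0,"dy":0,"dz":-0.04,"ax":0,"ay":0,"az":0,"jaw":1},{"dx":0,"dy":0,"dz":-0.05,"ax":0,"ay":0,"az":0,"jaw":1},{"dx":0,"dy":0,"dz":-0.03,"ax":0,"ay":0,"az":0,"jaw":1},{"dx":0,"dy":0,"dz":0,"ax":0,"ay":0,"az":0,"jaw":1}])

```text
time_s: 12.55
ee_pos: [0.516, -0.3131, 0.2502]
ee_rot: [[-0.251, 0.968, 0.008], [0.968, 0.251, -0.005], [-0.007, 0.007, -1.0]]
force: [0.4, -0.9, -3.9]
finger_gap: 0.0275
```

```bash
python3 - <<'E'
from m3 import *
c=camera("wrist"); cv2.imwrite("pics/l_w.png",c["pixels"][:,:,::-1])
c=camera("side"); crop(c,260,200,100,90,6,"l_s.png")
delta(B+Rz(by)@[-.065,0,0]+[0,0,.23],tool(by),False)
E
```

```text
t 12.65 pos [ 0.5131 -0.3113  0.2448] rv [7.000e-04 4.000e-04 6.891e-01] d [0.4167 0.0881 0.0026] F [-0.5  0.4 -4.7] gap 0.0275
```

View pics/l_w.png

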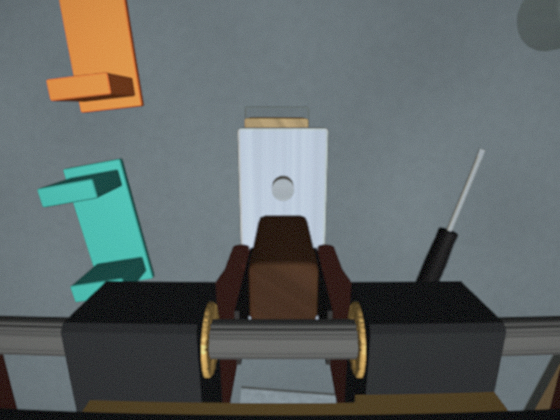

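View pics/l_s.png

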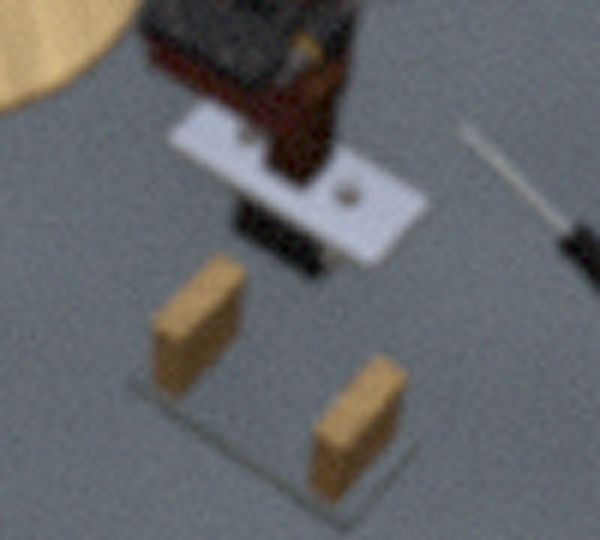

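servo_tool(motion=[{"dx":0.0463,"dy":0.0098,"dz":0,"ax":0,"ay":0,"az":0,"jaw":1},{"dx":0.0463,"dy":0.0098,"dz":0,"ax":0,"ay":0,"az":0,"jaw":1},{"dx":0.0463,"dy":0.0098,"dz":0,"ax":0,"ay":0,"az":0,"jaw":1},{"dx":0.0463,"dy":0.0098,"dz":0,"ax":0,"ay":0,"az":0,"jaw":1},{"dx":0.0463,"dy":0.0098,"dz":0,"ax":0,"ay":0,"az":0,"jaw":1},{"dx":0.0463,"dy":0.0098,"dz":0,"ax":0,"ay":0,"az":0,"jaw":1},{"dx":0.0463,"dy":0.0098,"dz":0,"ax":0,"ay":0,"az":0,"jaw":1},{"dx":0.0463,"dy":0.0098,"dz":0,"ax":0,"ay":0,"az":0,"jaw":1}])

```text
time_s: 13.45
ee_pos: [0.4942, 0.0681, 0.2425]
ee_rot: [[-0.251, 0.968, -0.004], [0.968, 0.251, -0.002], [-0.001, -0.004, -1.0]]
force: [0.8, 0.2, -3.7]
finger_gap: 0.0278
```

servo_tool(motion=[{"dx":0.0463,"dy":0.0098,"dz":0,"ax":0,"ay":0,"az":0,"jaw":1},{"dx":0,"dy":0,"dz":0,"ax":0,"ay":0,"az":0.138,"jaw":1},{"dx":0,"dy":0,"dz":0,"ax":0,"ay":0,"az":0.138,"jaw":1},{"dx":0,"dy":0,"dz":0,"ax":0,"ay":0,"az":0.138,"jaw":1},{"dx":0,"dy":0,"dz":0,"ax":0,"ay":0,"az":0.138,"jaw":1},{"dx":0,"dy":0,"dz":0,"ax":0,"ay":0,"az":0.138,"jaw":1},{"dx":0,"dy":0,"dz":0,"ax":0,"ay":0,"az":0,"jaw":1},{"dx":0,"dy":0,"dz":0,"ax":0,"ay":0,"az":0,"jaw":1}])

```text
time_s: 14.25
ee_pos: [0.4931, 0.1135, 0.2434]
ee_rot: [[0.419, 0.908, -0.002], [0.908, -0.419, -0.002], [-0.002, -0.001, -1.0]]
force: [-0.0, 0.2, -4.7]
finger_gap: 0.0277
```

```bash
python3 - <<'E'
from m3 import *
delta(B+Rz(by)@[-.065,0,0]+[0,0,.184-.012],tool(by))
c=camera("wrist"); cv2.imwrite("pics/m_w.png",c["pixels"][:,:,::-1])
c=camera("side"); crop(c,200,110,110,100,6,"m_s.png")
c=camera("top"); crop(c,150,140,120,110,6,"m_t.png")
E
```

```text
t 14.25 pos [0.4931 0.1135 0.2434] rv [-0.0013  0.0025  0.0028] then d [0.0008 0.0003 0.0594] F [-0.   0.2 -4.7] gap 0.0277
```

View pics/m_w.png

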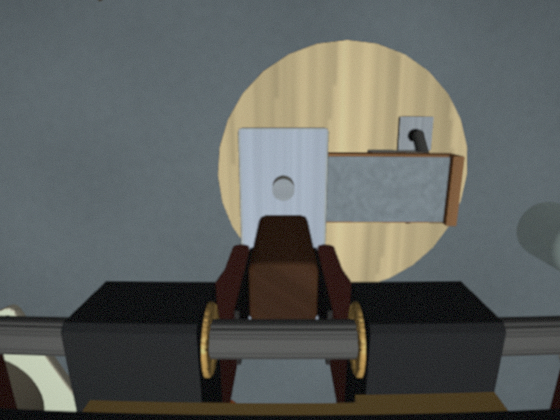

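View pics/m_s.png

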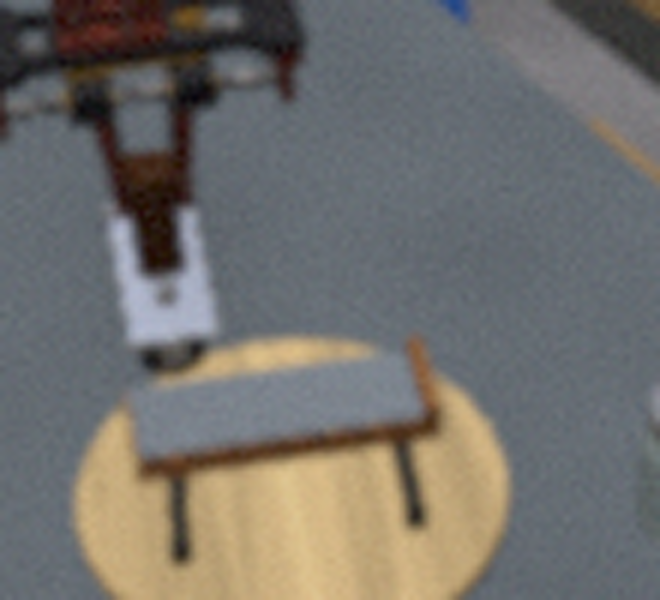

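View pics/m_t.png

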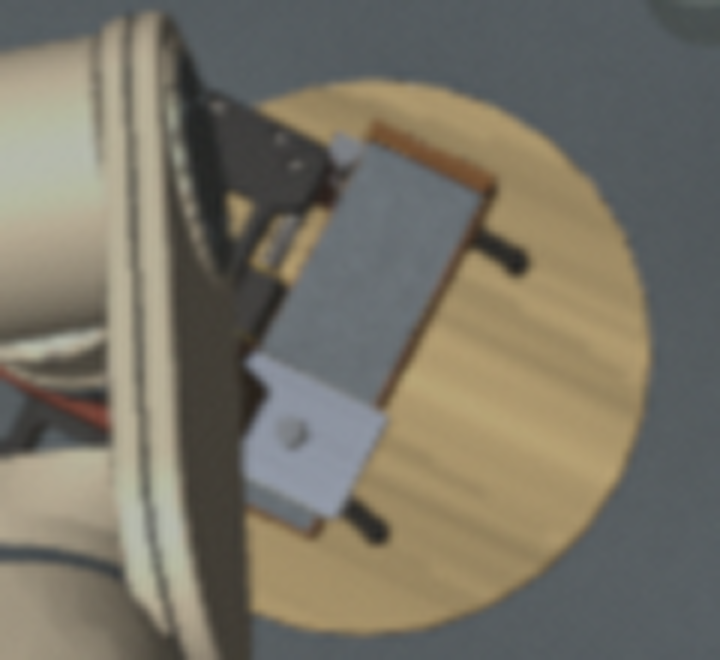

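```bash
python3 - <<'E'
from m3 import *
c=camera("wrist"); R=Rz(by)
crop(c,320,110,160,140,4,"n_w.png")
W=onz(c,[[340,153],[440,153],[340,222.5],[435,222.5],[448,190]],.092)
print(((W-B)@R).round(4)); s=readout.sense(); print((np.array(s["ee_pos"])-B)@R)
E
```

```text
[[-0.0148  0.0343  0.08  ]
 [ 0.0751  0.0348  0.08  ]
 [-0.0122 -0.03    0.08  ]
 [ 0.0773 -0.03    0.08  ]
 [ 0.0861  0.0011  0.08  ]]
[-6.44073655e-02 -2.25625091e-04  2.32924130e-01]
```

View pics/n_w.png

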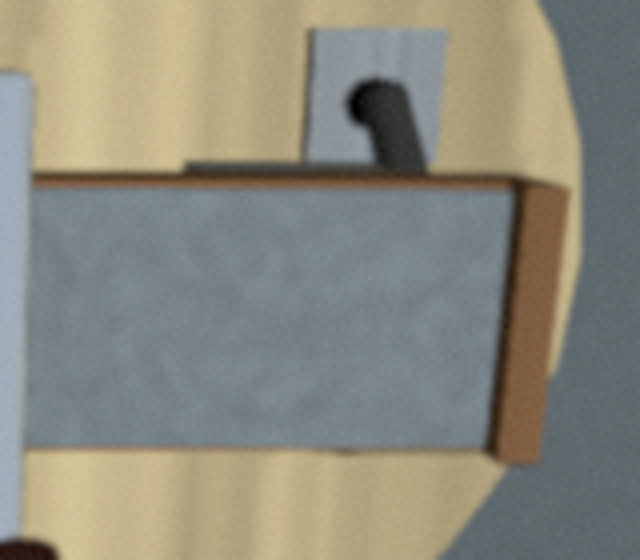

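servo_tool(motion=[{"dx":0.002,"dy":0,"dz":0.02,"ax":-0.001,"ay":0.002,"az":0.002,"jaw":1},{"dx":0,"dy":0,"dz":0.02,"ax":0,"ay":0,"az":0,"jaw":1},{"dx":0,"dy":0,"dz":0.01,"ax":0,"ay":0,"az":0,"jaw":1},{"dx":0,"dy":0,"dz":0.005,"ax":0,"ay":0,"az":0,"jaw":1},{"dx":0,"dy":0,"dz":0.004,"ax":0,"ay":0,"az":0,"jaw":1},{"dx":0,"dy":0,"dz":0.004,"ax":0,"ay":0,"az":0,"jaw":1},{"dx":0,"dy":0,"dz":0.003,"ax":0,"ay":0,"az":0,"jaw":1},{"dx":0,"dy":0,"dz":0,"ax":0,"ay":0,"az":0,"jaw":1}])

```text
time_s: 15.25
ee_pos: [0.4964, 0.1157, 0.1804]
ee_rot: [[0.424, 0.906, 0.006], [0.906, -0.424, 0.001], [0.003, 0.005, -1.0]]
force: [-0.7, -0.6, 5.5]
finger_gap: 0.0275
```

```bash
python3 - <<'E'
from m3 import *
delta(B+Rz(by)@[-.065,0.002,0]+[0,0,.177-.012],tool(by))
E
```

```text
t 15.25 pos [0.4964 0.1157 0.1804] rv [ 0.0047 -0.003  -0.0027] then d [-0.0006 -0.0018  0.0034] F [-0.7 -0.6  5.5] gap 0.0275
```

servo_tool(motion=[{"dx":0,"dy":0,"dz":0,"ax":0,"ay":0,"az":0,"jaw":1},{"dx":0,"dy":0,"dz":0.001,"ax":0,"ay":0,"az":0,"jaw":1},{"dx":0,"dy":0.007,"dz":0,"ax":0,"ay":0,"az":0,"jaw":1},{"dx":0,"dy":0.007,"dz":0,"ax":0,"ay":0,"az":0,"jaw":1},{"dx":0,"dy":0.007,"dz":0,"ax":0,"ay":0,"az":0,"jaw":1},{"dx":0,"dy":0.007,"dz":0,"ax":0,"ay":0,"az":0,"jaw":1}])

```text
time_s: 15.85
ee_pos: [0.5217, 0.1036, 0.1789]
ee_rot: [[0.424, 0.906, 0.004], [0.906, -0.424, 0.001], [0.003, 0.003, -1.0]]
force: [-0.9, 1.1, 5.3]
finger_gap: 0.0276
```

```bash
python3 - <<'E'
from m3 import *
delta(B+Rz(by)@[0.06,0.002,0]+[0,0,.177-.012],tool(by))
c=camera("wrist"); cv2.imwrite("pics/o_w.png",c["pixels"][:,:,::-1])
c=camera("side"); crop(c,200,110,110,100,6,"o_s.png")
E
```

```text
t 15.85 pos [0.5217 0.1036 0.1789] rv [ 0.0034 -0.0026 -0.0031] then d [-0.0003  0.0952  0.0019] F [-0.9  1.1  5.3] gap 0.0276
```

View pics/o_w.png

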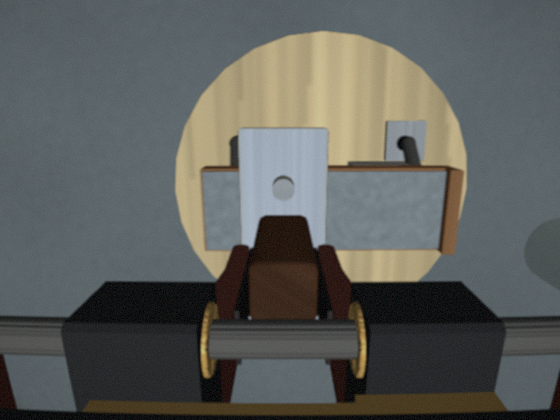

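View pics/o_s.png

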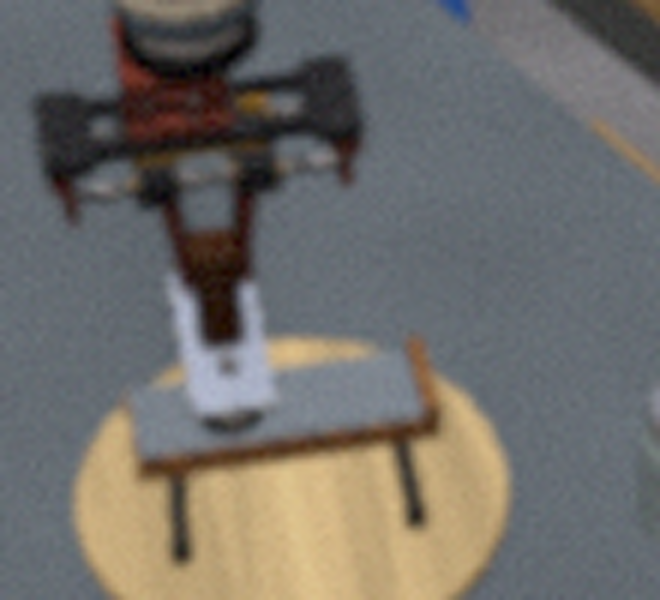

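servo_tool(motion=[{"dx":0,"dy":0.008,"dz":0,"ax":0,"ay":0,"az":0,"jaw":1},{"dx":0,"dy":0.008,"dz":0,"ax":0,"ay":0,"az":0,"jaw":1},{"dx":0,"dy":0.008,"dz":0,"ax":0,"ay":0,"az":0,"jaw":1},{"dx":0,"dy":0.008,"dz":0,"ax":0,"ay":0,"az":0,"jaw":1},{"dx":0,"dy":0.008,"dz":0,"ax":0,"ay":0,"az":0,"jaw":1},{"dx":0,"dy":0.008,"dz":0,"ax":0,"ay":0,"az":0,"jaw":1},{"dx":0,"dy":0.008,"dz":0,"ax":0,"ay":0,"az":0,"jaw":1}])

```text
time_s: 16.65
ee_pos: [0.5723, 0.0798, 0.179]
ee_rot: [[0.424, 0.906, 0.004], [0.906, -0.424, 0.001], [0.002, 0.003, -1.0]]
force: [-0.3, 0.3, 5.2]
finger_gap: 0.028
```

```bash
python3 - <<'E'
from m3 import *
delta(B+Rz(by)@[0.06,0.002,0]+[0,0,.177-.012],tool(by))
E
```

```text
t 16.65 pos [0.5723 0.0798 0.179 ] rv [ 0.0033 -0.0024 -0.0031] then d [-0.      0.0392  0.002 ] F [-0.3  0.3  5.2] gap 0.028
```

servo_tool(motion=[{"dx":0,"dy":0.008,"dz":0,"ax":0,"ay":0,"az":0,"jaw":1},{"dx":0,"dy":0.008,"dz":0,"ax":0,"ay":0,"az":0,"jaw":1},{"dx":0,"dy":0.008,"dz":0,"ax":0,"ay":0,"az":0,"jaw":1},{"dx":0,"dy":0.007,"dz":0,"ax":0,"ay":0,"az":0,"jaw":1},{"dx":0,"dy":0.006,"dz":0,"ax":0,"ay":0,"az":0,"jaw":1},{"dx":0,"dy":0,"dz":0,"ax":0,"ay":0,"az":0,"jaw":1},{"dx":0,"dy":0,"dz":0,"ax":0,"ay":0,"az":0,"jaw":1}])

```text
time_s: 17.35
ee_pos: [0.6059, 0.0641, 0.1791]
ee_rot: [[0.424, 0.906, 0.005], [0.906, -0.424, 0.001], [0.002, 0.004, -1.0]]
force: [0.9, -0.3, 5.3]
finger_gap: 0.0278
```

```bash
python3 - <<'E'
from m3 import *
delta(B+Rz(by)@[0.06,0.002,0]+[0,0,.177-.012],tool(by))
c=camera("wrist"); cv2.imwrite("pics/p_w.png",c["pixels"][:,:,::-1])
E
```

```text
t 17.35 pos [0.6059 0.0641 0.1791] rv [ 0.0039 -0.0025 -0.0032] then d [0.0001 0.0022 0.0021] F [ 0.9 -0.3  5.3] gap 0.0278
```

View pics/p_w.png

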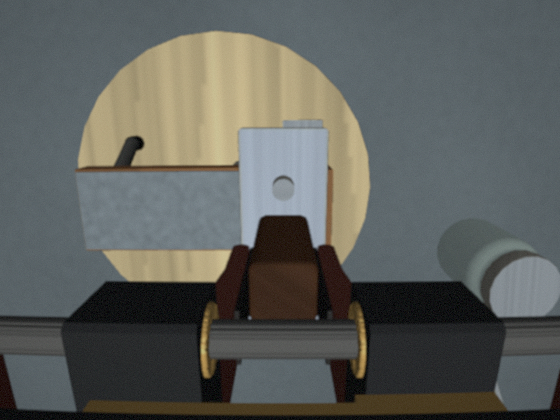

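servo_tool(motion=[{"dx":0,"dy":0,"dz":-0.01,"ax":0,"ay":0,"az":0,"jaw":1},{"dx":0,"dy":0,"dz":-0.025,"ax":0,"ay":0,"az":0,"jaw":1},{"dx":0,"dy":0,"dz":-0.03,"ax":0.004,"ay":-0.0025,"az":0,"jaw":1},{"dx":0,"dy":0,"dz":0,"ax":0,"ay":0,"az":-0.138,"jaw":1},{"dx":0,"dy":0,"dz":0,"ax":0,"ay":0,"az":-0.138,"jaw":1},{"dx":0,"dy":0,"dz":0,"ax":0,"ay":0,"az":-0.138,"jaw":1},{"dx":0,"dy":0,"dz":0,"ax":0,"ay":0,"az":-0.138,"jaw":1},{"dx":0,"dy":0,"dz":0,"ax":0,"ay":0,"az":-0.138,"jaw":1}])

```text
time_s: 18.2
ee_pos: [0.6037, 0.0641, 0.2428]
ee_rot: [[-0.255, 0.967, -0.004], [0.967, 0.255, -0.0], [0.001, -0.004, -1.0]]
force: [-0.2, 0.3, -4.5]
finger_gap: 0.0275
```

```bash
python3 - <<'E'
from h import *
delta([.5138,-.3119,.245],tool(.2537),False)
E
```

```text
t 18.2 pos [0.6037 0.0641 0.2428] rv [-0.0042 -0.0007  0.0041] d [-0.3406 -0.1828 -0.0017] F [-0.2  0.3 -4.5] gap 0.0275
```

8 rows of (-0.0425, -0.0228).

servo_tool(motion=[{"dx":-0.0425,"dy":-0.0228,"dz":0,"ax":0,"ay":0,"az":0,"jaw":1},{"dx":-0.0425,"dy":-0.0228,"dz":0,"ax":0,"ay":0,"az":0,"jaw":1},{"dx":-0.0425,"dy":-0.0228,"dz":0,"ax":0,"ay":0,"az":0,"jaw":1},{"dx":-0.0425,"dy":-0.0228,"dz":0,"ax":0,"ay":0,"az":0,"jaw":1},{"dx":-0.0425,"dy":-0.0228,"dz":0,"ax":0,"ay":0,"az":0,"jaw":1},{"dx":-0.0425,"dy":-0.0228,"dz":0,"ax":0,"ay":0,"az":0,"jaw":1},{"dx":-0.0425,"dy":-0.0228,"dz":0,"ax":0,"ay":0,"az":0,"jaw":1},{"dx":-0.0425,"dy":-0.0228,"dz":0,"ax":0,"ay":0,"az":0.004,"jaw":1}])

```text
time_s: 19.0
ee_pos: [0.5113, -0.3119, 0.2432]
ee_rot: [[-0.246, 0.969, -0.003], [0.969, 0.246, 0.001], [0.002, -0.003, -1.0]]
force: [0.5, -0.5, -5.5]
finger_gap: 0.0278
```

servo_tool(motion=[{"dx":0,"dy":0,"dz":0,"ax":0,"ay":0,"az":0,"jaw":1},{"dx":0,"dy":0,"dz":0,"ax":0,"ay":0,"az":0,"jaw":1},{"dx":0,"dy":0,"dz":0,"ax":0,"ay":0,"az":0,"jaw":1}])

```text
time_s: 19.3
ee_pos: [0.5125, -0.3094, 0.2433]
ee_rot: [[-0.246, 0.969, -0.003], [0.969, 0.246, 0.001], [0.002, -0.002, -1.0]]
force: [1.2, 0.7, -4.7]
finger_gap: 0.028
```

```bash
python3 - <<'E'
from h import *
delta([.5138,-.3119,.106],tool(.2537),False)
c=camera("wrist"); cv2.imwrite("pics/q_w.png",c["pixels"][:,:,::-1])
c=camera("side"); crop(c,260,200,100,90,6,"q_s.png")
E
```

```text
t 19.3 pos [ 0.5125 -0.3094  0.2433] rv [-0.0025 -0.0019 -0.0053] d [-0.003   0.001   0.1373] F [ 1.2  0.7 -4.7] gap 0.028
```

View pics/q_w.png

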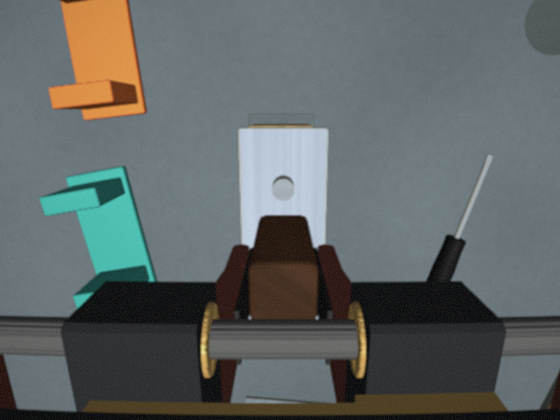

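View pics/q_s.png

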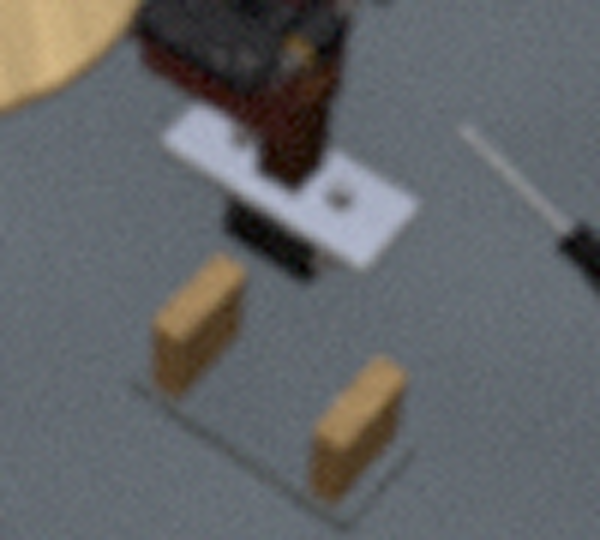

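```bash
python3 - <<'E'
from h import *
c=camera("side"); W=onz(c,[[260+199/6,200+295/6],[260+360/6,200+398/6]],.072); print(W,W.mean(0),np.linalg.norm(W[1]-W[0]),np.arctan2(*(W[0]-W[1])[[1,0]])-np.pi/2)
E
```

```text
[[ 0.49774518 -0.26601804  0.072     ]
 [ 0.52509986 -0.36934674  0.072     ]] [ 0.51142252 -0.31768239  0.072     ] 0.10688824678728748 0.2587976630269164
```

servo_tool(motion=[{"dx":-0.003,"dy":0.001,"dz":0.02,"ax":-0.0025,"ay":-0.002,"az":-0.005,"jaw":1},{"dx":0,"dy":0,"dz":0.04,"ax":0,"ay":0,"az":0,"jaw":1},{"dx":0,"dy":0,"dz":0.03,"ax":0,"ay":0,"az":0,"jaw":1},{"dx":0,"dy":0,"dz":0.02,"ax":0,"ay":0,"az":0,"jaw":1},{"dx":0,"dy":0,"dz":0.015,"ax":0,"ay":0,"az":0,"jaw":1},{"dx":0,"dy":0,"dz":0.008,"ax":0,"ay":0,"az":0,"jaw":1},{"dx":0,"dy":0,"dz":0,"ax":0,"ay":0,"az":0,"jaw":1},{"dx":0,"dy":0,"dz":0,"ax":0,"ay":0,"az":0,"jaw":1}])

```text
time_s: 20.25
ee_pos: [0.5155, -0.3136, 0.1118]
ee_rot: [[-0.251, 0.968, 0.003], [0.968, 0.251, -0.002], [-0.003, 0.002, -1.0]]
force: [0.1, 0.2, -3.5]
finger_gap: 0.0279
```

```bash
python3 - <<'E'
from h import *
delta([.5138,-.3119,.106],tool(.2537),False)
c=camera("side"); crop(c,260,200,100,90,6,"r_s.png")
E
```

```text
t 20.25 pos [ 0.5155 -0.3136  0.1118] rv [ 0.002   0.0028 -0.0002] d [ 0.0021 -0.0013  0.0058] F [ 0.1  0.2 -3.5] gap 0.0279
```

View pics/r_s.png

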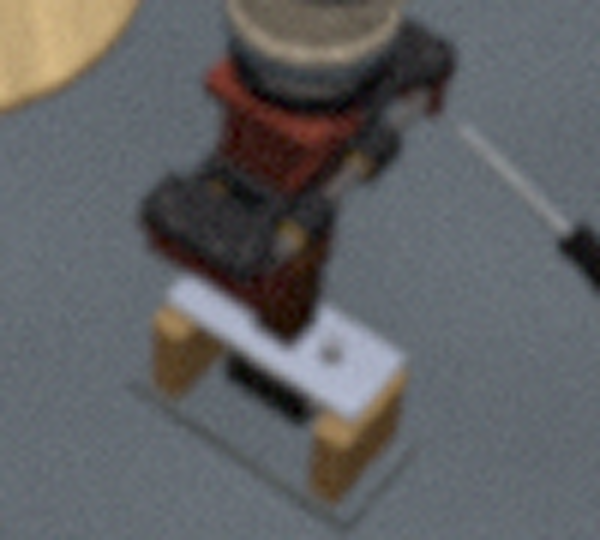

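servo_tool(motion=[{"dx":0.002,"dy":-0.001,"dz":0.003,"ax":0.002,"ay":0.0028,"az":0,"jaw":1},{"dx":0,"dy":0,"dz":0.003,"ax":0,"ay":0,"az":0,"jaw":1},{"dx":0,"dy":0,"dz":0,"ax":0,"ay":0,"az":0,"jaw":1},{"dx":0,"dy":0,"dz":0,"ax":0,"ay":0,"az":0,"jaw":1}])

```text
time_s: 20.7
ee_pos: [0.5135, -0.3118, 0.1058]
ee_rot: [[-0.25, 0.968, -0.0], [0.968, 0.25, 0.0], [0.0, -0.0, -1.0]]
force: [-2.3, 1.0, 5.2]
finger_gap: 0.0277
```

servo_tool(motion=[{"dx":0,"dy":0,"dz":0,"ax":0,"ay":0,"az":0,"jaw":0.5},{"dx":0,"dy":0,"dz":0,"ax":0,"ay":0,"az":0,"jaw":0.3},{"dx":0,"dy":0,"dz":0,"ax":0,"ay":0,"az":0,"jaw":0},{"dx":0,"dy":0,"dz":0,"ax":0,"ay":0,"az":0,"jaw":0},{"dx":0,"dy":0,"dz":0,"ax":0,"ay":0,"az":0,"jaw":0},{"dx":0,"dy":0,"dz":0,"ax":0,"ay":0,"az":0,"jaw":0}])

```text
time_s: 21.3
ee_pos: [0.5133, -0.3117, 0.1048]
ee_rot: [[-0.25, 0.968, -0.001], [0.968, 0.25, 0.001], [0.001, -0.001, -1.0]]
force: [-0.7, 0.3, -0.1]
finger_gap: 0.0721
```

servo_tool(motion=[{"dx":0,"dy":0,"dz":-0.02,"ax":0,"ay":0,"az":0,"jaw":0},{"dx":0,"dy":0,"dz":-0.04,"ax":0,"ay":0,"az":0,"jaw":0},{"dx":0,"dy":0,"dz":-0.05,"ax":0,"ay":0,"az":0,"jaw":0},{"dx":0,"dy":0,"dz":-0.04,"ax":0,"ay":0,"az":0,"jaw":0},{"dx":0,"dy":0,"dz":0,"ax":0,"ay":0,"az":0,"jaw":0}])

```text
time_s: 21.8
ee_pos: [0.5165, -0.3137, 0.2615]
ee_rot: [[-0.25, 0.968, 0.008], [0.968, 0.25, -0.005], [-0.007, 0.007, -1.0]]
force: [0.1, -0.8, -0.6]
finger_gap: 0.0876
```

```bash
python3 - <<'E'
from h import *
delta([.5138,-.3119,.106],tool(.2537),False)
c=camera("wrist"); cv2.imwrite("pics/s_w.png",c["pixels"][:,:,::-1])
c=camera("side"); cv2.imwrite("pics/s_s.png",c["pixels"][:,:,::-1])
c=camera("top"); cv2.imwrite("pics/s_t.png",c["pixels"][:,:,::-1])
E
```

```text
t 21.8 pos [ 0.5165 -0.3137  0.2615] rv [ 0.0066  0.0071 -0.0006] d [ 0.0035 -0.0032  0.1554] F [ 0.1 -0.8 -0.6] gap 0.0876
```

View pics/s_w.png

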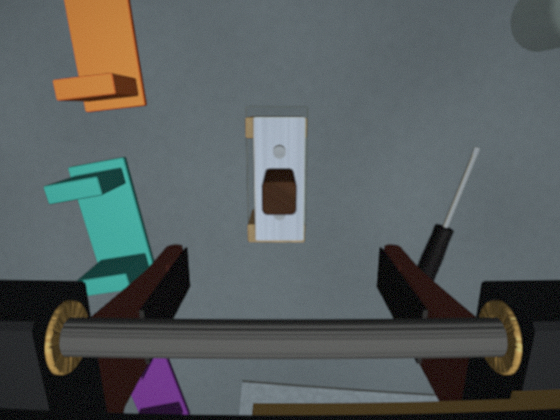

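View pics/s_s.png

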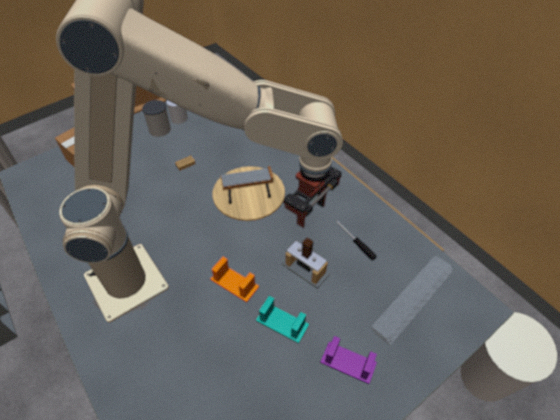

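View pics/s_t.png

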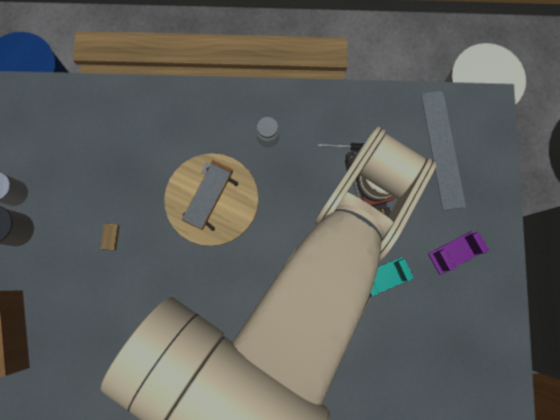

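servo_tool(motion=[{"dx":0,"dy":0,"dz":0,"ax":0,"ay":0,"az":0,"jaw":0},{"dx":0,"dy":0,"dz":0,"ax":0,"ay":0,"az":0,"jaw":0},{"dx":0,"dy":0,"dz":0,"ax":0,"ay":0,"az":0,"jaw":0}])

```text
time_s: 22.25
ee_pos: [0.513, -0.3115, 0.2536]
ee_rot: [[-0.25, 0.968, -0.003], [0.968, 0.25, 0.002], [0.003, -0.002, -1.0]]
force: [0.5, -0.9, 0.5]
finger_gap: 0.0879
```

```bash
python3 - <<'E'
from m3 import *
c=camera("top"); crop(c,150,140,120,110,6,"t_t.png")
R=Rz(by); L=np.array([[-.095,-.03,.08],[-.095,.03,.08],[.085,.03,.08],[.085,-.03,.08],[.075,-.045,.004],[-.075,-.045,.004]])
print(((proj(c,B+L@R.T)-[150,140])*6).round(0).tolist())
E
```

```text
[[304.0, 529.0], [189.0, 472.0], [370.0, 134.0], [482.0, 189.0], [515.0, 256.0], [375.0, 524.0]]
```

View pics/t_t.png

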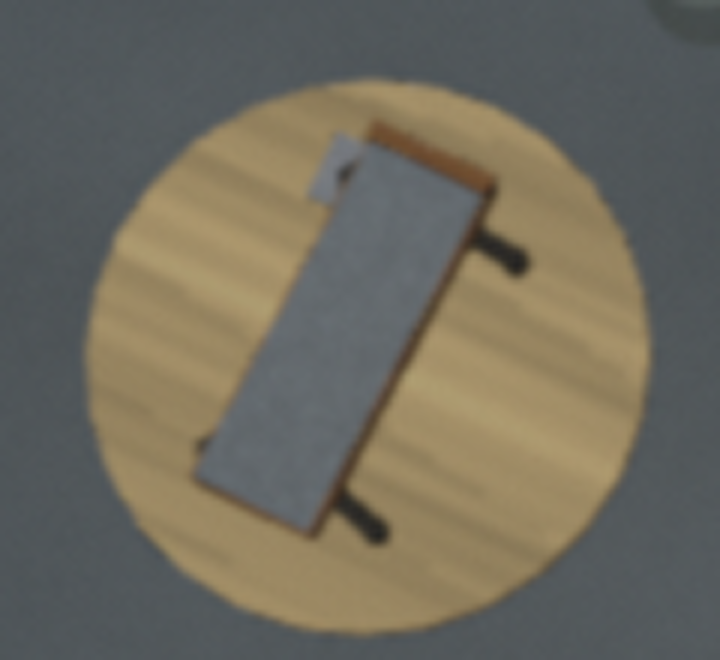

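The laminate corners at crop (193,475), (312,530), (485,197) and (372,140) lie within about 1 px of full camera resolution of the prediction for a level, centred stand. The short foot shows on the block at (345,172), so I am handing in.

```bash
python3 -c "
from station import robot; robot.hand_in()"
```

```text
the job is handed in; nothing more can be done
```

The job is handed in, at about 22 s of the 64 s allowed; the station gave no verdict.

**Stand:** I gripped it across its top, lifted it slightly, levelled it, turned it about 1.23 rad anticlockwise, and set it down with the short foot on the levelling block. The last top picture shows it within a few millimetres of where a level, centred stand should be.

**Rolling:** I took the roller by its handle and rolled from about -63 mm to +58 mm along the strip. By the wrist force the wheel pressed with about 10 N. By the camera it ran about 2 mm or less off the middle and square to about 0.005 rad. The stand did not move.

**Roller:** It is back upright on its two wooden rails, within about 1 mm of where I picked it up. A rough side-view measure put the rest about 6 mm from there; that is still inside the 20 mm limit, and I kept the pick-up position.

**Last checks:** The gripper is open and clear. The jar, screwdriver and offcut show no movement in the pictures. No checks failed, but I could not measure the stand's contact force on the block, only see the foot on it.

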